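# Make up the spare spindle arbor

## Task

Make up the spare moulder arbor that stands upright on the machine table: slide on the thickest of its three narrow-bore spacer rings first, to set the cutting height, then the two-winged grooving cutter, then the middle ring, and the thinnest ring on top, where it can be swapped for a shim. Lower each part down the shaft, not letting it drop, until it lies flat on what is below it, and leave the two wide-bore rings of the other spindle where they lie.

Things in the scene. Friction and masses are not known exactly. Their poses are not given: they have to be found in the camera images.
- arbor_collar (a point): fixed arbor: grey foot 80 mm across, 12 mm high; steel collar 45 mm across, its flat top 20 mm above the table; upright shaft 27 mm in diameter, its tip 50 mm above the collar, chamfered to 17 mm over the last 5 mm. This point: on the axis at the collar's top, where the first ring rests; z up, yaw means nothing. Bores of 33 mm have 3 mm play all round. The full stack is 56 mm high
- thick_ring_center (a point): plain turned steel spacer ring lying flat on the table, outer diameter 60 mm, bore 33 mm, 22 mm thick (the thickest of the three; goes on first, on the collar); this point is its centre, half-way up, on the axis; z along the axis
- cutter_center (a point): dark steel grooving cutter lying flat on the table: round body 56 mm in diameter, 12 mm thick, bore 33 mm; two wings with bright tips stick out along +y and -y to 39 mm from the axis, each about 20 mm wide, so grasp the body across its x axis. This point is its centre, half-way up; z along the axis. Goes on second, at any yaw
- middle_ring_center (a point): plain turned steel spacer ring lying flat on the table, outer diameter 54 mm, bore 33 mm, 14 mm thick (the middle one; goes on third); this point is its centre, half-way up, on the axis; z along the axis
- thin_ring_center (a point): plain turned steel spacer ring lying flat on the table, outer diameter 60 mm, bore 33 mm, 8 mm thick (the thinnest of the three; goes on last); this point is its centre, half-way up, on the axis; z along the axis
- wide_ring_low_center (a point): steel ring of another spindle, told by its wide bore: outer diameter 68 mm, bore 46 mm, 12 mm thick; lies flat on the table and stays there; this point is its centre, half-way up
- wide_ring_high_center (a point): steel ring of another spindle, told by its wide bore: outer diameter 68 mm, bore 46 mm, 18 mm thick; lies flat on the table and stays there; this point is its centre, half-way up

How it is judged:
By the outcome, as a careful person would: the job done as asked, in the order asked, and still so for the second after the job is handed in, with the robot touching nothing.
It also fails if it takes over 102 s, if anything falls off the work surface, if the arm or the gripper's body presses on something with over 40 N, if the wrist force passes 120 N, or if a joint passes its speed limit or range.

## Robot

A 6-joint arm with a two-finger parallel gripper is mounted at the origin on a cart in front of the work surface, level with it; the furniture and walls round the work are solid. World frame = base frame: x ahead of the robot, y to its left, z up, the work surface at z = 0. Lengths are in mm, angles in rad, forces in N, time in s.
With the tool pointing down it reaches from about 350 to 875 mm from the base axis. Payload 4.2 kg.
Tool frame: the origin (TCP) lies midway between the tips of the shut fingers; the grasp point (between the pads) lies 19 mm behind it; z points along the fingers, y is the direction in which the jaws open and shut (so a half turn about z gives the same grasp; the last joint's range is limited). The gripper opens to 85 mm and grips with 20 to 120 N. Pads are 22 mm wide; open, the fingers measure 114 mm over their backs; the gripper's body (76 mm by 85 mm) begins 54 mm behind the grasp point. The pads swing forward as they close: fully open they stand 13 mm farther back than shut.
Start: joints at [1.424, 0.385, 0.008, 0, -1.194, -0.259], TCP at [246.688, 574.234, 231.312] pointing down, gripper open.
Joint ranges: [-3.14, 3.14], [-1.21, 2.06], [-1.07, 1.41], [-3.16, 2.05], [-2.99, -0.16], [-3.1, 3.1]. Speed limits (rad/s): [2.79, 2.79, 3.14, 3.14, 3.14, 3.14].

## Interface

Orientations are given as a unit quaternion [x, y, z, w].
In Python, from bench import arm gives the robot as it stands.
- The arm moves only by the tool send_rows, never from a script. Its arguments are lists of equal length, an entry for each row: "translation": the shift along the tool's x, y, z in mm, a list of three; "dr": the turn, a rotation vector about the tool's x, y, z in degrees, a list of three; "grip": the finger opening in mm, from 0 to 85.4. In form: {"translation": [[dx, dy, dz], ...], "dr": [[ax, ay, az], ...], "grip": [grip, ...]}. A call has exactly 5 rows; each row shifts and turns the commanded pose from where the row before left it, along the tool's axes as they then stand; what a row does not reach is not made up. A row lasts 1/8 s, in which the tool goes at most 62.5 mm and 10.7 degrees, less where a joint would pass 70% of its speed; a pose out of reach is approached as far as the arm can. A call with a gripper value outside its range is refused whole. The fingers move at their own pace and stop on an object; the grip force is fixed at half the most. Time passes only in rows, so rows that do not move let the fingers close, or fill a call up. It gives the time, the measured TCP pose, the force and the opening at its end, in the units of the state.
- arm.read_state(): the state, without advancing time (a new reading comes with each control period).
- arm.get_image(name): name is "scene" or "side" or "wrist"; returns the picture (400x640x3 uint8, red, green, blue); there is no depth.
- arm.camera_info(name): a dict with "fx", "fy", "cx", "cy" (pixels), "cam_to_world" (4x4, takes a point from camera to world coordinates). Camera axes: x right, y down, z forward; pixel columns grow to the right and rows downward; lengths in mm; the calibration is good to about 2 mm. The wrist camera is an equidistant fisheye: a pixel r from the principal point sees the ray r / f radians off the axis. A picture is of the moment at which its call begins: read the wrist's pose just before it. camera_info takes no time and is no camera call; for the wrist camera it gives the pose at the moment of the call.
- arm.job_done(): hands the job in, once; it reports no verdict.
Trained networks look in the newest picture that a camera, given by its name, has taken for a name from the list of things; names that differ only in an ending like _2 or _b are one class to them, and where a whole thing is asked for, a point or a joint stands for the part that bears it (a point fixed in the world has none). Each returns a list of dicts, best first, with "confidence" (0 to 1); they miss things now and then, are a little off and sometimes report something else, mostly with a low value. They report only what shows in the picture. A call takes as long as a camera call.
- arm.search_frame(thing, camera): "xyz" ([x, y, z] in mm, in world coordinates, good to about 4 mm: the middle of the surface that is visible of it).
- arm.place_of(thing, camera): "xyz" ([x, y, z] in mm, in world coordinates, good to about 4 mm: a listed point, or the origin of a listed thing).
The state is a dict: "clock": time; "joints": joint angles; "joint_vel": joint speeds; "joint_efforts": joint torques, N m; "position": TCP position; "ee_rot": TCP orientation; "contact_force": force on the tool from outside, world axes, zero at the start; "wrist_torque": the same for the moment, N m; "gripper_width": finger opening in mm.
Only numpy, scipy, OpenCV 4.12 (cv2) and the standard library are available. Lean on these libraries where they do the work, as an engineer would, in place of code of your own. Each camera call takes 0.05 s, during which the arm holds its last target.

## Working session

There is one attempt and no reset: what is moved stays moved. The work goes in short steps, Python scripts to look and compute and a tool call to move; the robot and the scene stay as the last step left them, time stands still between calls to the robot, and variables do not carry over. Pictures are saved under pics/ and viewed, and the job is handed in when it is done.

Besides the shell and the picture viewer there is one more tool, called after "Call:" as name(argument=value, ...) on one line, values as JSON. send_rows: Moves the arm, as the interface text tells. Its arguments: {"type":"object","properties":{"translation":{"type":"array"},"dr":{"type":"array"},"grip":{"type":"array"}},"required":["translation","dr","grip"]}

```bash
ls; mkdir -p pics
python3 - <<'E'
from bench import arm
import cv2,numpy as np
s=arm.read_state();print(s)
for n in ["scene","side","wrist"]:
    im=arm.get_image(n);cv2.imwrite(f"pics/a_{n}.png",im[:,:,::-1])
    c=arm.camera_info(n);print(n,c)
    for t in ["arbor_collar","thick_ring_center","cutter_center","middle_ring_center","thin_ring_center","wide_ring_low_center","wide_ring_high_center"]:
        print(t,[(np.round(d['xyz'],1).tolist(),round(d['confidence'],2)) for d in arm.place_of(t,n)])
E
```

```text
pics
{'clock': 0.0, 'joints': array([ 1.42357663e+00,  3.85558658e-01,  6.61948315e-03, -5.13348070e-04,
       -1.19399784e+00, -2.58611460e-01]), 'joint_vel': array([-1.91673028e-03,  1.11438325e-03,  2.11599134e-04, -5.02119346e-05,
        4.53891204e-07,  5.86808510e-04]), 'joint_efforts': array([ 8.75768146e-04, -3.92288840e+01,  1.88402832e+01,  4.18640703e+00,
       -4.67564343e-03,  1.03624987e-05]), 'position': array([246.47999901, 573.70482507, 230.21570516]), 'ee_rot': array([ 9.79463500e-01, -2.01618575e-01, -1.78613578e-04,  1.08196484e-03]), 'contact_force': array([ 0.89291535, -0.75872115,  1.1014441 ]), 'wrist_torque': array([-0.02986923,  0.01765034,  0.04671993]), 'gripper_width': 85.40879020447989}
scene {'fx': 377.17315707986796, 'fy': 377.17315707986796, 'cx': 317.93997841475937, 'cy': 202.6691974050405, 'cam_to_world': array([[-8.29406937e-01, -3.08132435e-01,  4.65981261e-01,
         9.96791257e+01],
       [-5.58224621e-01,  4.89482527e-01, -6.69919493e-01,
         5.35408084e+02],
       [-2.16657612e-02, -8.15758088e-01, -5.77987315e-01,
         5.29081
[... 1188 characters left out ...]
ter [([408.8, -140.5, 8.5], 0.87)]
wide_ring_high_center [([423.4, -23.4, 6.9], 0.73)]
wrist {'fx': 309.70691628693146, 'fy': 309.70691628693146, 'cx': 317.52528057726204, 'cy': 204.03201050429627, 'cam_to_world': array([[-3.94573938e-01, -8.85068101e-01, -2.46912666e-01,
         3.09788816e+02],
       [-9.18862854e-01,  3.79601855e-01,  1.07673057e-01,
         5.46998747e+02],
       [-1.56948187e-03,  2.69363858e-01, -9.63037200e-01,
         3.75571323e+02],
       [ 0.00000000e+00,  0.00000000e+00,  0.00000000e+00,
         1.00000000e+00]])}
arbor_collar []
thick_ring_center []
cutter_center []
middle_ring_center []
thin_ring_center []
wide_ring_low_center []
wide_ring_high_center []
```

View pics/a_scene.png

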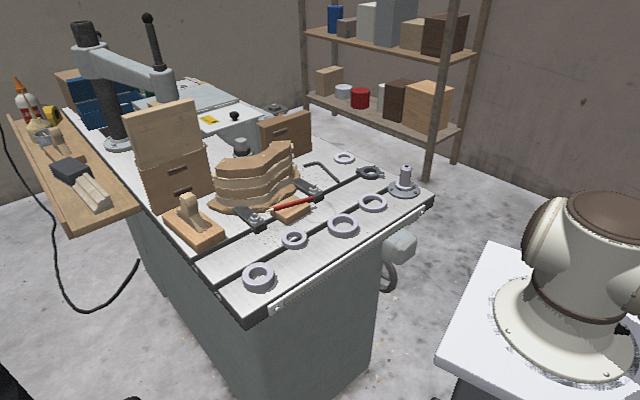

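View pics/a_side.png

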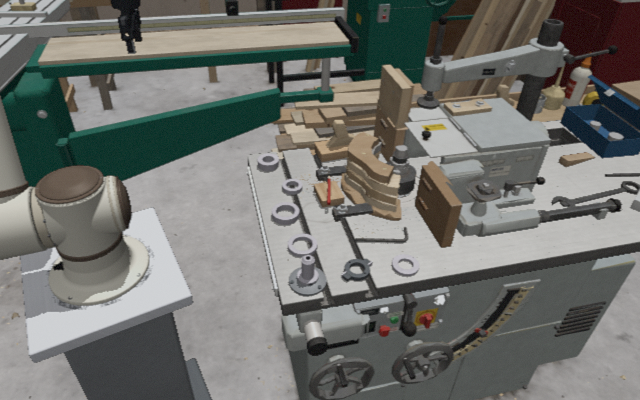

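View pics/a_wrist.png

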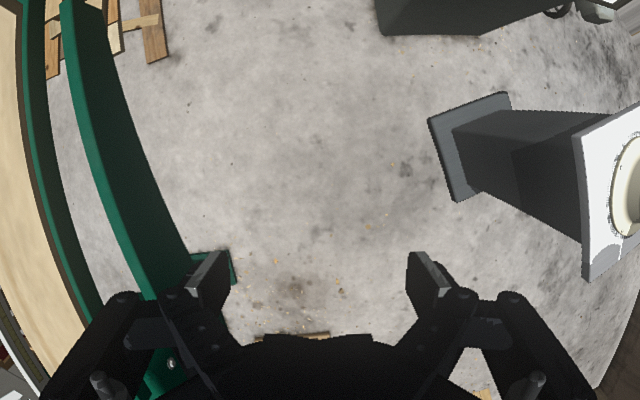

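Call:
send_rows(translation=[[0,0,0],[0,0,0],[0,0,0],[28,48,0],[28,48,0]], dr=[[0,0,-8],[0,0,-8],[0,0,-7.3],[0,0,0],[0,0,0]], grip=[85,85,85,85,85])

```text
clock: 1.82
position: [303.1, 477.4, 231.0]
ee_rot: [1.0, 0.001, 0.0, 0.0]
contact_force: [0.4, 0.7, 0.0]
gripper_width: 85.2
```

Call:
send_rows(translation=[[28,48,0],[28,48,0],[28,48,0],[28,48,0],[28,48,0]], dr=[[0,0,0],[0,0,0],[0,0,0],[0,0,0],[0,0,0]], grip=[85,85,85,85,85])

```text
clock: 2.45
position: [443.7, 236.9, 231.7]
ee_rot: [1.0, 0.001, 0.0, -0.0]
contact_force: [0.2, 1.3, 0.1]
gripper_width: 84.8
```

```bash
cat > h.py <<'E'
from bench import arm
import cv2,numpy as np
P={"thick":(60,33,22),"cutter":(56,33,12),"middle":(54,33,14),"thin":(60,33,8),"wlow":(68,46,12),"whigh":(68,46,18)}
def ray(c,uv,wrist):
    u=(uv[0]-c['cx'])/c['fx'];v=(uv[1]-c['cy'])/c['fy']
    if wrist:
        r=np.hypot(u,v);k=np.sin(r)/r if r>1e-9 else 1
        d=np.array([u*k,v*k,np.cos(r)])
    else: d=np.array([u,v,1.])
    return c['cam_to_world'][:3,:3]@d
def onplane(c,uv,z,wrist):
    d=ray(c,uv,wrist);o=c['cam_to_world'][:3,3]
    return o+d*(z-o[2])/d[2]
def proj(c,p,wrist):
    M=c['cam_to_world'];q=(np.atleast_2d(p)-M[:3,3])@M[:3,:3]
    if wrist:
        rr=np.hypot(q[:,0],q[:,1]);t=np.arctan2(rr,q[:,2])
        return np.c_[c['cx']+c['fx']*t*q[:,0]/rr,c['cy']+c['fy']*t*q[:,1]/rr]
    return np.c_[c['cx']+c['fx']*q[:,0]/q[:,2],c['cy']+c['fy']*q[:,1]/q[:,2]]
def circ(x,y,z,r):
    a=np.linspace(0,2*np.pi,73);return np.c_[x+r*np.cos(a),y+r*np.sin(a),0*a+z]
def snap(name):
    s=arm.read_state();c=arm.camera_info(name);im=arm.get_image(name)[:,:,::-1].copy();return s,c,im
def places(names,cam):
    for t in names:
        print(t,[(np.round(d['xyz'],1).tolist(),round(d['confidence'],2)) for d in arm.place_of(t,cam)])
def draw(im,c,circles,w,sc=1):
    im=cv2.resize(im,None,fx=sc,fy=sc,interpolation=cv2.INTER_CUBIC)
    for (x,y,z,r,col) in circles:
        uv=(proj(c,circ(x,y,z,r),w)+.5)*sc-.5
        cv2.polylines(im,[np.round(uv*8).astype(int)],True,col,1,cv2.LINE_AA,3)
    return im
E
python3 - <<'E'
from h import *
s,c,im=snap("wrist");print(s['position'])
places(["thick_ring_center","middle_ring_center"],"wrist")
cv2.imwrite("pics/b_w.png",im)
import json
json.dump({k:(v.tolist() if hasattr(v,'tolist') else v) for k,v in c.items()},open('b_c.json','w'))
E
```

```text
[443.7046379  236.86917348 231.71559991]
thick_ring_center [([477.9, 193.8, 11.2], 0.66)]
middle_ring_center [([487.1, 67.1, 6.1], 0.83)]
```

View pics/b_w.png

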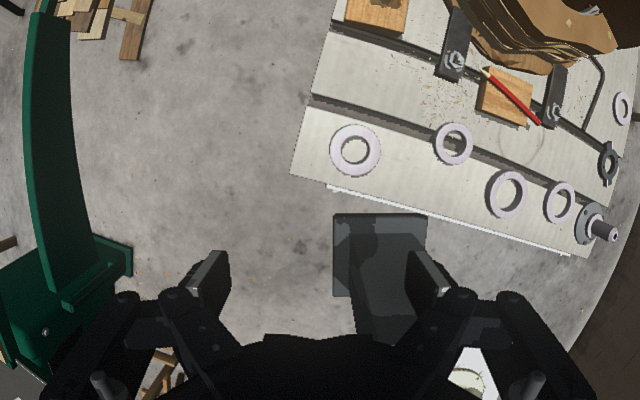

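```bash
cat >> h.py <<'E'
from scipy.ndimage import map_coordinates,gaussian_filter
from scipy.optimize import minimize
def fit(im,c,w,xy,z,radii,span=8):
    g=gaussian_filter(cv2.cvtColor(np.ascontiguousarray(im),cv2.COLOR_BGR2GRAY).astype(float),.7)
    def val(x,y,r):
        uv=proj(c,circ(x,y,z,r)[:-1],w);return map_coordinates(g,[uv[:,1],uv[:,0]],order=1,mode='nearest')
    def cost(p):
        return -sum(np.mean(np.clip(s*(val(p[0],p[1],r-1)-val(p[0],p[1],r+1)),-25,25)) for r,s in radii)
    gr=[(cost((xy[0]+i,xy[1]+j)),i,j) for i in np.arange(-span,span+1) for j in np.arange(-span,span+1)]
    b=min(gr);r=minimize(cost,[xy[0]+b[1],xy[1]+b[2]],method='Nelder-Mead',options=dict(initial_simplex=np.array([[0,0],[.7,0],[0,.7]])+[xy[0]+b[1],xy[1]+b[2]]))
    return r.x,-r.fun
G={"thick":(476,192),"cutter":(483,-261),"middle":(488,68),"thin":(583,-300),"wlow":(411,-139),"whigh":(427,-24)}
E
python3 - <<'E'
from h import *
import json
cw=json.load(open('b_c.json'));cw['cam_to_world']=np.array(cw['cam_to_world'])
ims={'wrist':(cv2.imread('pics/b_w.png'),cw)}
for n in('scene','side'): ims[n]=(cv2.imread(f'pics/a_{n}.png'),arm.camera_info(n))
for n,(im,c) in ims.items():
    w=n=='wrist';cs=[]
    for k,(od,bd,h) in P.items():
        sg=1 if k!='cutter' else -1
        p,q=fit(im,c,w,G[k],h,[(bd/2,-sg)]+([(od/2,sg)] if sg>0 else []))
        print(n,k,p.round(1),round(q,1))
        cs+=[(*p,h,bd/2,(0,0,255)),(*p,h,od/2,(0,255,0))]
    cs+=[(374.5,-239.3,20,22.5,(255,0,0)),(374.5,-239.3,70,8.5,(255,0,0)),(374.5,-239.3,0,40,(255,0,0))]
    x0,x1,y0,y1={'wrist':(320,640,60,260),'scene':(230,450,130,300),'side':(240,430,140,300)}[n]
    d=draw(im,c,cs,w,3)[y0*3:y1*3,x0*3:x1*3]
    cv2.imwrite(f'pics/b_o_{n}.png',cv2.resize(d,(780,int(780*d.shape[0]/d.shape[1]))) if d.shape[1]>790 else d)
E
```

```text
wrist thick [478.2 194. ] 25.1
wrist cutter [ 476.  -251.9] 11.5
wrist middle [490.3  66.9] 33.2
wrist thin [ 585.9 -300.1] 33.2
wrist wlow [ 413.2 -140.2] 30.4
wrist whigh [427.  -23.3] 29.7
scene thick [476.8 194.1] 36.8
scene cutter [ 479.4 -245.6] 8.2
scene middle [488.4  67.5] 37.2
scene thin [ 585.7 -299.2] 27.3
scene wlow [ 412.9 -139.2] 32.0
scene whigh [425.1 -23.4] 32.7
side thick [478.5 193.8] 30.1
side cutter [ 472.7 -269.6] 14.5
side middle [490.4  66.9] 31.6
side thin [ 586.5 -296.3] 19.5
side wlow [ 412.2 -140. ] 26.3
side whigh [426.7 -25.5] 31.2
```

View pics/b_o_wrist.png

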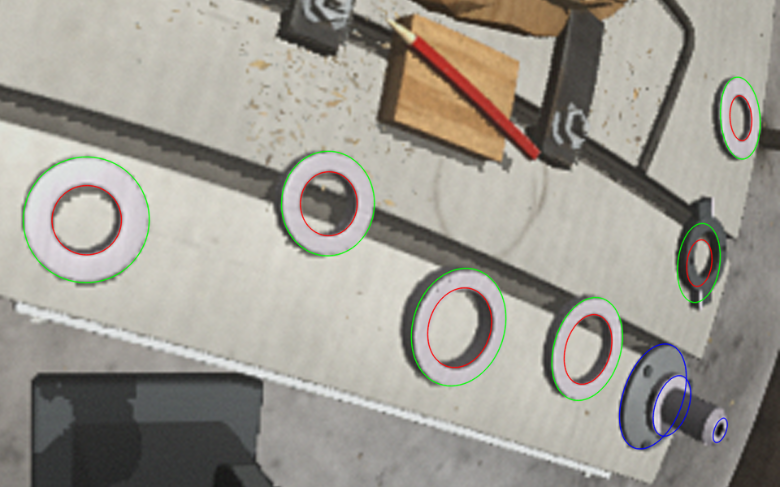

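View pics/b_o_side.png

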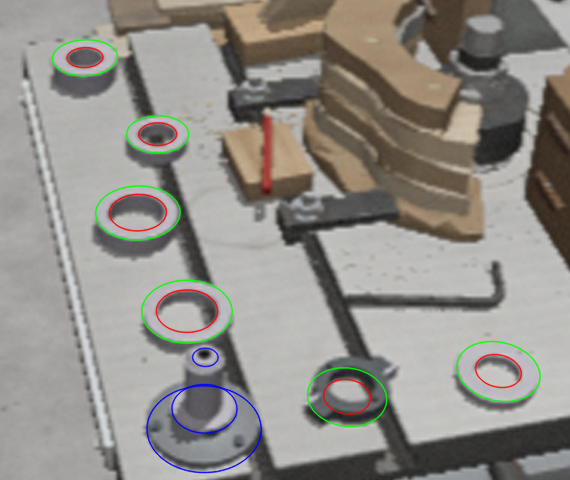

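View pics/b_o_scene.png

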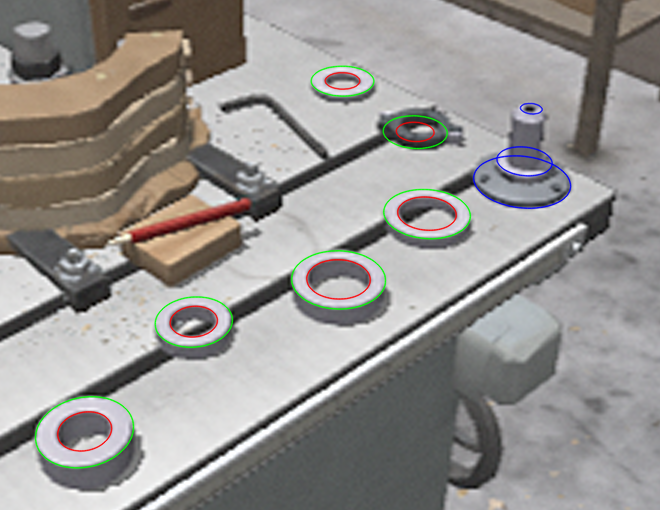

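Call:
send_rows(translation=[[17,21.5,0],[17.3,21.4,30],[0,0,45],[0,0,45],[0,0,30]], dr=[[0,0,0],[0,0,0],[0,0,0],[0,0,0],[0,0,0]], grip=[85,85,85,85,85])

```text
clock: 3.22
position: [476.4, 196.0, 79.4]
ee_rot: [1.0, 0.001, -0.001, 0.001]
contact_force: [-0.8, -0.1, 0.8]
gripper_width: 84.7
```

Run:
```python
from h import *
s,c,im=snap("wrist");print(s['position'],s['ee_rot'])
p,q=fit(im,c,True,(478,194),22,[(16.5,-1),(30,1)]);print(p,q)
cv2.imwrite("pics/c.png",draw(im,c,[(*p,22,16.5,(0,0,255)),(*p,22,30,(0,255,0))],True))
```

```text
[476.3882989  196.01850053  79.40254914] [ 9.99999024e-01  1.00724009e-03 -7.97977107e-04  5.49251731e-04]
[478.65273397 193.03863204] 29.73630142275971
```

View pics/c.png

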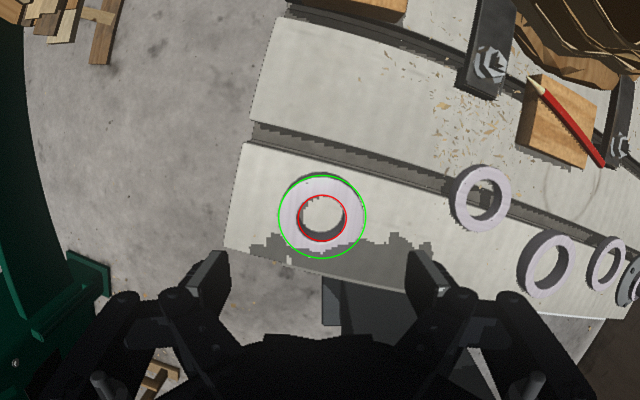

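Call:
send_rows(translation=[[2,2.6,25],[0,0,25],[0,0,16],[0,0,8],[0,0,0]], dr=[[0,0,0],[0,0,0],[0,0,0],[0,0,0],[0,0,0]], grip=[85,85,85,85,85])

```text
clock: 3.9
position: [479.4, 193.6, 7.5]
ee_rot: [1.0, 0.001, 0.0, 0.0]
contact_force: [-0.1, -0.3, -0.3]
gripper_width: 84.8
```

Call:
send_rows(translation=[[0,0,0],[0,0,0],[0,0,0],[0,0,0],[0,0,0]], dr=[[0,0,0],[0,0,0],[0,0,0],[0,0,0],[0,0,0]], grip=[45,45,45,45,45])

```text
clock: 4.53
position: [480.0, 193.7, 9.0]
ee_rot: [1.0, 0.001, 0.001, -0.001]
contact_force: [-2.5, -0.1, 5.9]
gripper_width: 56.9
```

Run:
```python
from h import *
s,c,im=snap("wrist");print(s['position'],s['ee_rot'],s['contact_force'],s['gripper_width'])
cv2.imwrite("pics/d.png",im)
```

```text
[480.00972363 193.65906216   9.027276  ] [ 9.99998911e-01  5.75630836e-04  1.07927781e-03 -8.25719613e-04] [-2.48237444 -0.07052561  5.85427776] 56.87477800207712
```

View pics/d.png

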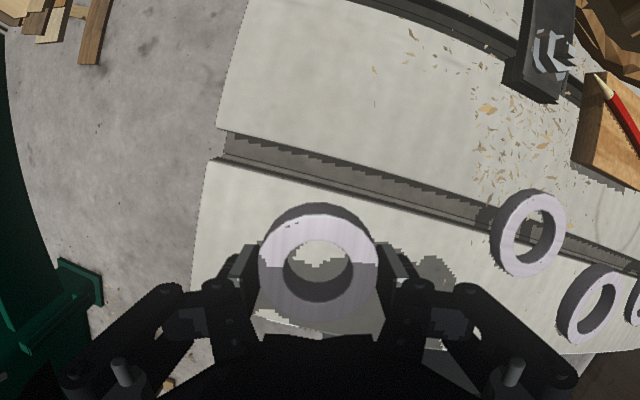

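Run:
```python
from h import *
c=arm.camera_info("wrist");s=arm.read_state();im=cv2.imread('pics/d.png');print(s['position'])
for z in (22,24,26,28):
  p,q=fit(im,c,True,(480,193.6),z,[(16.5,-1),(30,1)]);print(z,p,q)
d=draw(im,c,[(*p,26,16.5,(0,0,255)),(*p,26,30,(0,255,0))],True,3)
x,y,z=s['position']
for zz in (0,9,18,28,40):
  for dy in(-28.5,28.5):
    u=proj(c,np.array([[x-11,y+dy,zz],[x+11,y+dy,zz]]),True)*3+1
    cv2.line(d,tuple(int(v) for v in u[0]),tuple(int(v) for v in u[1]),(255,0,255 if zz==9 else 0),1)
cv2.imwrite("pics/d2.png",d[520:1050,540:1320])
```

```text
[479.98371944 193.63315261   9.00022865]
22 [478.50413832 193.51605696] 34.156571504326294
24 [479.09599257 193.33706444] 30.049232765875743
26 [480.25745972 192.540854  ] 26.5002170492221
28 [480.89514471 192.69259697] 21.915602368027542
```

View pics/d2.png

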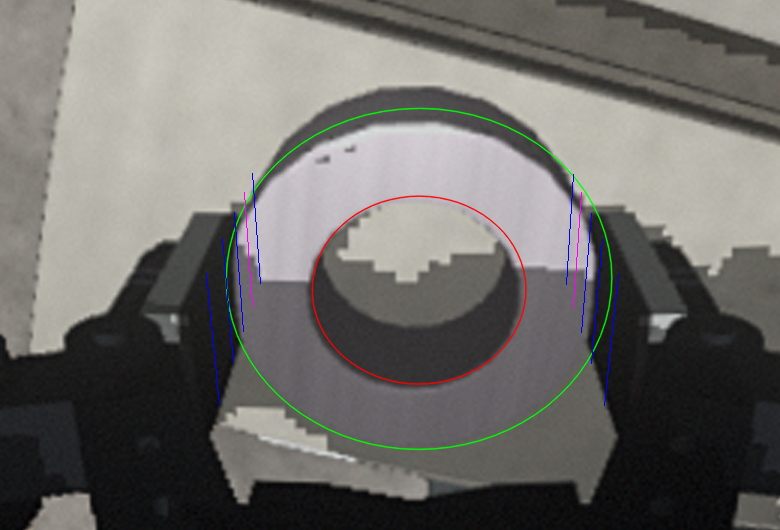

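Call:
send_rows(translation=[[0,0,-5],[0,0,-15],[0,0,-40],[0,0,-40],[0,0,-30]], dr=[[0,0,0],[0,0,0],[0,0,0],[0,0,0],[0,0,0]], grip=[45,45,45,45,45])

```text
clock: 5.2
position: [479.5, 193.0, 139.9]
ee_rot: [1.0, 0.0, 0.001, -0.001]
contact_force: [-0.1, -0.1, -4.2]
gripper_width: 57.0
```

Call:
send_rows(translation=[[-5,20,0],[-11,45,0],[-11,45,0],[-11,45,0],[-11,45,0]], dr=[[0,0,0],[0,0,0],[0,0,0],[0,0,0],[0,0,0]], grip=[45,45,45,45,45])

```text
clock: 5.82
position: [427.9, -9.5, 136.3]
ee_rot: [1.0, 0.0, -0.002, 0.0]
contact_force: [1.3, -1.0, -2.2]
gripper_width: 56.6
```

Call:
send_rows(translation=[[-11,45,0],[-11,45,0],[-11,45,0],[-11,45,0],[-8,20,0]], dr=[[0,0,0],[0,0,0],[0,0,0],[0,0,0],[0,0,0]], grip=[45,45,45,45,45])

```text
clock: 6.45
position: [375.6, -209.0, 136.1]
ee_rot: [1.0, -0.001, -0.002, -0.0]
contact_force: [0.4, -0.4, -2.9]
gripper_width: 56.7
```

Run:
```python
from h import *
s,c,im=snap("wrist");print(s['position'],s['ee_rot'],s['contact_force'],s['gripper_width'],s['joints'])
cv2.imwrite("pics/e.png",im)
for n in('scene','side'):
  s,c,im=snap(n);cv2.imwrite(f"pics/e_{n}.png",im)
  places(["arbor_collar"],n)
s,c,im=snap("wrist");print(s['position'])
```

```text
[ 375.62725784 -208.96876937  136.11624171] [ 9.99997493e-01 -1.35613665e-03 -1.72252736e-03 -4.56279113e-04] [ 0.38424772 -0.3645721  -2.87440501] 56.68635133662737 [-1.27125750e-01  1.57978839e-01 -5.82538441e-01 -6.39039685e-04
 -8.33811464e-01  1.69564011e+00]
arbor_collar [([375.4, -238.9, 19.7], 0.58)]
arbor_collar []
[ 377.62337878 -206.96355702  136.74694399]
```

View pics/e.png

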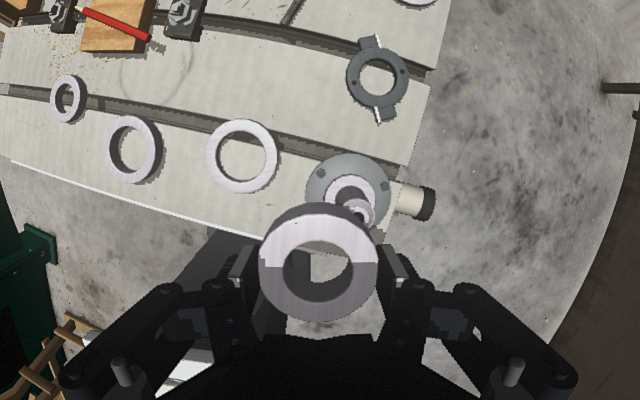

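View pics/e_side.png

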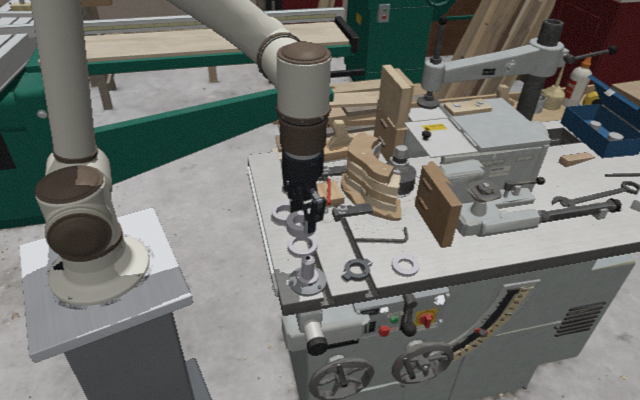

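View pics/e_scene.png

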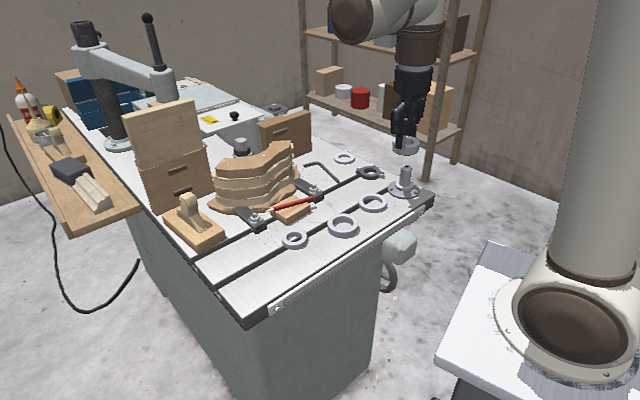

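Run:
```python
from h import *
s,c,im=snap("wrist");T=s['position'];print(T)
zt=T[2]+13
p,q=fit(im,c,True,T[:2],zt,[(16.5,-1),(30,1)]);print('ring',p,q,p-T[:2])
a,q=fit(im,c,True,(375,-239),20,[(22.5,1)]);print('collar',a,q)
b,q=fit(im,c,True,(375,-239),12,[(40,1)]);print('foot12',b,q)
e,q=fit(im,c,True,(375,-239),70,[(8.5,1)]);print('tip',e,q)
cs=[(*p,zt,16.5,(0,0,255)),(*p,zt,30,(0,255,0)),(*a,20,22.5,(255,0,0)),(*b,12,40,(255,255,0)),(*e,70,8.5,(0,255,255))]
cv2.imwrite("pics/f.png",draw(im,c,cs,True,3)[400:1000,600:1380])
im=cv2.imread('pics/e_scene.png');c=arm.camera_info('scene')
a,q=fit(im,c,False,(375,-239),20,[(22.5,1)],5);print('collar',a,q)
b,q=fit(im,c,False,(375,-239),12,[(40,1)],5);print('foot12',b,q)
im=cv2.imread('pics/a_side.png');c=arm.camera_info('side')
a,q=fit(im,c,False,(375,-239),20,[(22.5,1)],5);print('collar',a,q)
b,q=fit(im,c,False,(375,-239),12,[(40,1)],5);print('foot12',b,q)
```

```text
[ 378.04952397 -206.71708927  136.9044763 ]
ring [ 376.69805525 -206.86717408] 37.613379017667896 [-1.35146872 -0.15008481]
collar [ 374.36984063 -237.44979196] 12.130155279625816
foot12 [ 369.4349225  -239.81342103] 5.90358791425622
tip [ 378.91795565 -242.48367016] 8.46012324510734
collar [ 373.80765981 -235.6646686 ] 6.57587809216712
foot12 [ 371.46606295 -231.40914304] 2.793863550510225
collar [ 374.85345253 -236.51191252] 11.0772647410499
foot12 [ 372.3117563  -239.64489267] 0.8099524072942261
```

View pics/f.png

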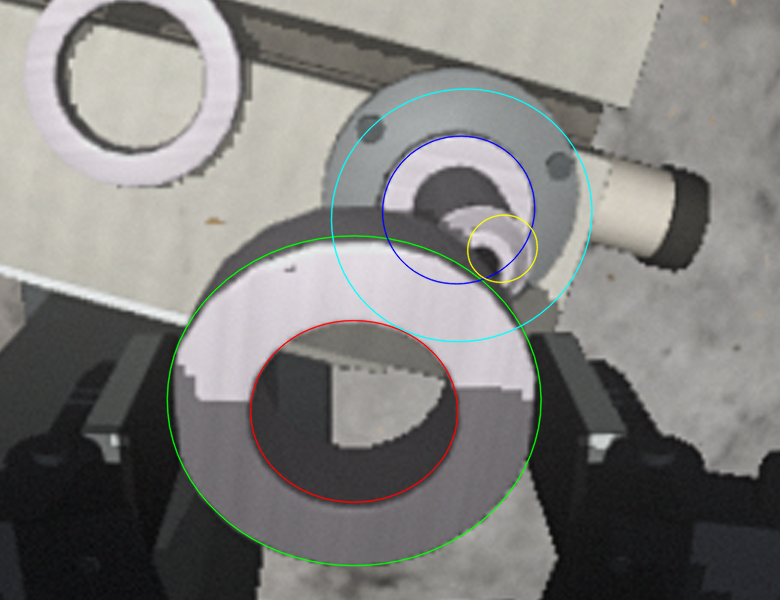

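Call:
send_rows(translation=[[-15,11,0],[-15,11,0],[-15,10,0],[0,0,0],[0,0,0]], dr=[[0,0,0],[0,0,0],[0,0,0],[0,0,0],[0,0,0]], grip=[45,45,45,45,45])

```text
clock: 7.42
position: [333.8, -239.5, 137.5]
ee_rot: [1.0, 0.0, 0.0, 0.0]
contact_force: [0.6, 0.0, -1.9]
gripper_width: 56.6
```

Run:
```python
from h import *
s,c,im=snap("wrist");T=s['position'];print(T)
zt=T[2]+13
p,q=fit(im,c,True,T[:2],zt,[(16.5,-1),(30,1)]);print('ring',p,q,p-T[:2])
a,q=fit(im,c,True,(375,-238),20,[(22.5,1)],5);print('collar',a,q)
e,q=fit(im,c,True,(375,-238),65,[(13.5,1)],5);print('tip65',e,q)
b,q=fit(im,c,True,(375,-238),12,[(40,1)],5);print('foot12',b,q)
cs=[(*p,zt,16.5,(0,0,255)),(*a,20,22.5,(255,0,0)),(*a,12,40,(255,255,0)),(*a,70,8.5,(0,255,255)),(*a,65,13.5,(0,255,255)),(*a,20,13.5,(0,255,255))]
cv2.imwrite("pics/g.png",draw(im,c,cs,True,3)[350:950,600:1380])
```

```text
[ 333.75479202 -239.52541713  137.53661272]
ring [ 332.4372294  -239.34475413] 35.15734858016818 [-1.31756262  0.180663  ]
collar [ 375.01468649 -236.46122177] 24.298888583880952
tip65 [ 376.74801417 -242.24962061] 11.331591334569437
foot12 [ 368.12183567 -241.27573075] 6.622684291841661
```

View pics/g.png

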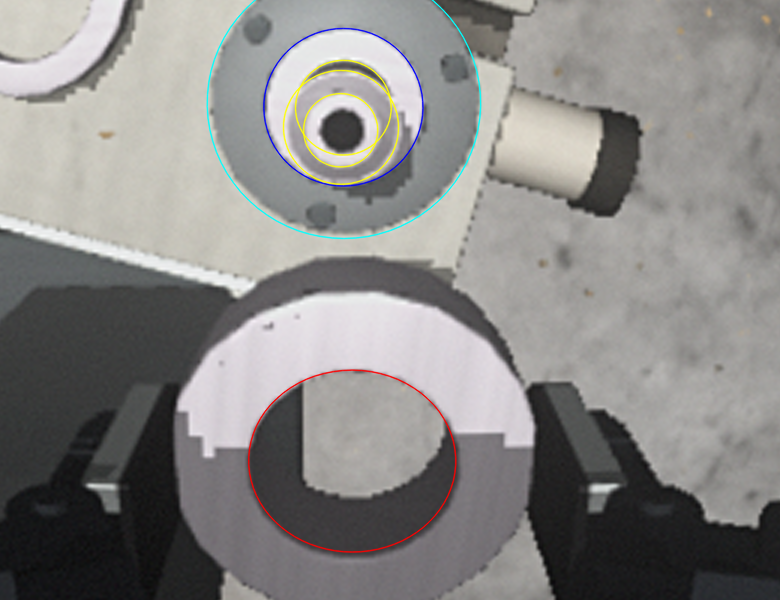

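Call:
send_rows(translation=[[15,-1,0],[15,-1,0],[12.6,-0.9,15],[0,0,20],[0,0,10]], dr=[[0,0,0],[0,0,0],[0,0,0],[0,0,0],[0,0,0]], grip=[45,45,45,45,45])

```text
clock: 8.1
position: [377.0, -235.9, 91.2]
ee_rot: [1.0, 0.001, -0.001, -0.0]
contact_force: [-0.3, 0.2, -1.9]
gripper_width: 57.0
```

Run:
```python
from h import *
s,c,im=snap("wrist");s,c,im=snap("wrist");T=s['position'];print(T,s['contact_force'])
zt=T[2]+13
p,q=fit(im,c,True,T[:2],zt,[(16.5,-1),(30,1)]);print('ring',p,q,p-T[:2])
a=(375,-236.5)
cs=[(*p,zt,16.5,(0,0,255)),(*a,20,22.5,(255,0,0)),(*a,12,40,(255,255,0)),(*a,70,8.5,(0,255,255)),(*a,65,13.5,(0,255,255))]
cv2.imwrite("pics/h.png",draw(im,c,cs,True,3)[350:950,600:1380])
for n in('scene','side'):
  s,c,im=snap(n);uv=proj(c,[[375,-236.5,80]],False)[0].astype(int);cv2.imwrite(f"pics/h_{n}.png",cv2.resize(im[max(0,uv[1]-50):uv[1]+50,uv[0]-65:uv[0]+65],None,fx=5,fy=5))
```

```text
[ 376.15260272 -235.7945544    90.37458958] [-0.85664009  0.99049601 -3.370287  ]
ring [ 373.14549866 -235.86727943] 34.09560865010522 [-3.00710406 -0.07272504]
```

View pics/h.png

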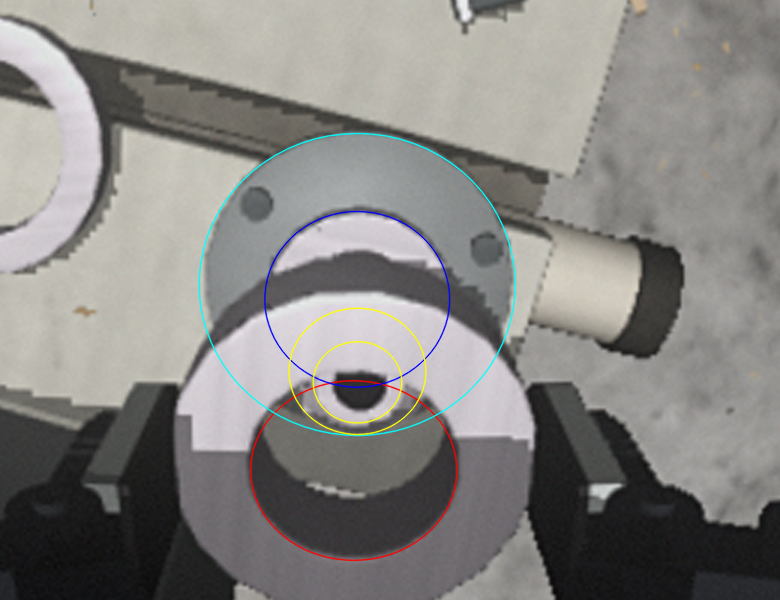

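View pics/h_side.png

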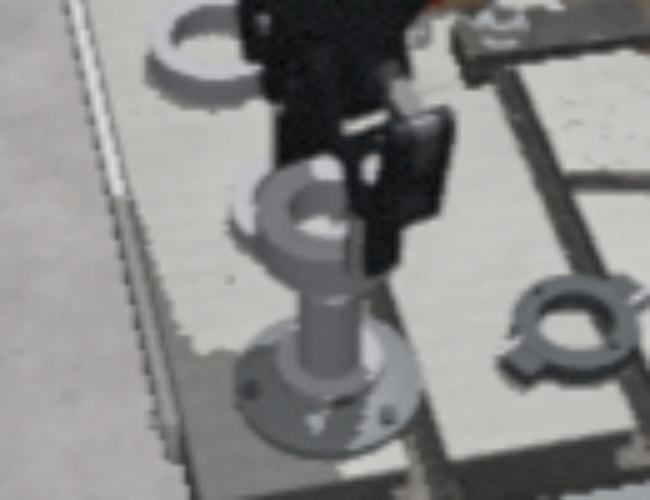

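View pics/h_scene.png

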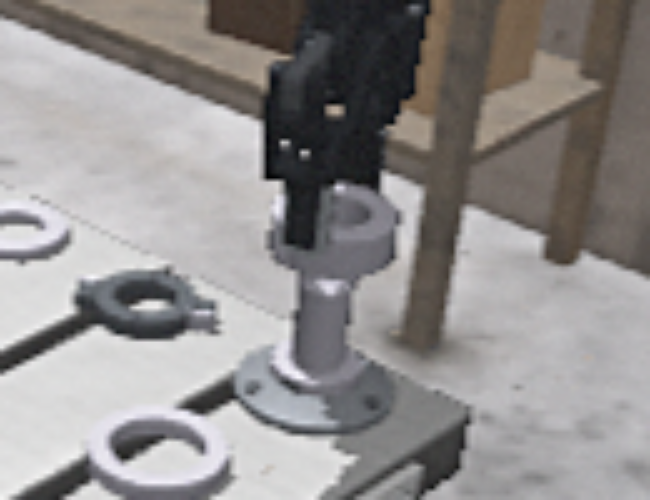

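Run:
```python
from h import *
for i in range(2):
  s,c,im=snap("wrist");T=s['position'];print(T,s['ee_rot'],c['cam_to_world'][:3,3]-T)
  zt=T[2]+13
  p,q=fit(im,c,True,T[:2],zt,[(16.5,-1),(30,1)]);print('ring',p,q,p-T[:2])
  h,q=fit(im,c,True,(375,-236.5),70,[(4.5,-1)],4);print('hole',h,q)
cv2.imwrite("pics/i.png",draw(im,c,[(*h,70,4.5,(0,255,255))],True,3)[350:950,600:1380])
s,c,im=snap('scene');cs=[]
R,q=fit(im,c,False,T[:2],zt,[(16.5,-1),(30,1)],6);print('scene ring',R,q)
cs=[(*R,zt,16.5,(0,0,255)),(*R,zt,30,(0,255,0)),(*R,zt-22,30,(0,255,0))]
cs+=[(375,-236.5,20,22.5,(255,0,0)),(375,-236.5,65,13.5,(255,0,0))]
d=draw(im,c,cs,False,5);uv=proj(c,[[375,-236.5,80]],False)[0].astype(int)
cv2.imwrite("pics/i_scene.png",d[(uv[1]-50)*5:(uv[1]+50)*5,(uv[0]-65)*5:(uv[0]+65)*5])
```

```text
[ 376.9495409  -236.3385118    92.55350503] [9.99999705e-01 7.20975403e-04 1.91507380e-04 1.83936275e-04] [ 6.85874785e+01 -1.42551872e-01  1.44278333e+02]
ring [ 373.85700464 -236.38851943] 33.973509677072286 [-3.09253626 -0.05000763]
hole [ 374.  -237.5] 25.0
[ 377.06131742 -236.40997243   92.86686302] [9.99999560e-01 6.49749785e-04 6.21259650e-04 2.66568357e-04] [ 6.84500126e+01 -1.23591219e-01  1.44318971e+02]
ring [ 373.94542164 -236.45676113] 34.1617242400723 [-3.11589579 -0.04678869]
hole [ 374.  -237.5] 25.0
scene ring [ 386.64748003 -237.93796652] 8.883738713277062
```

View pics/i.png

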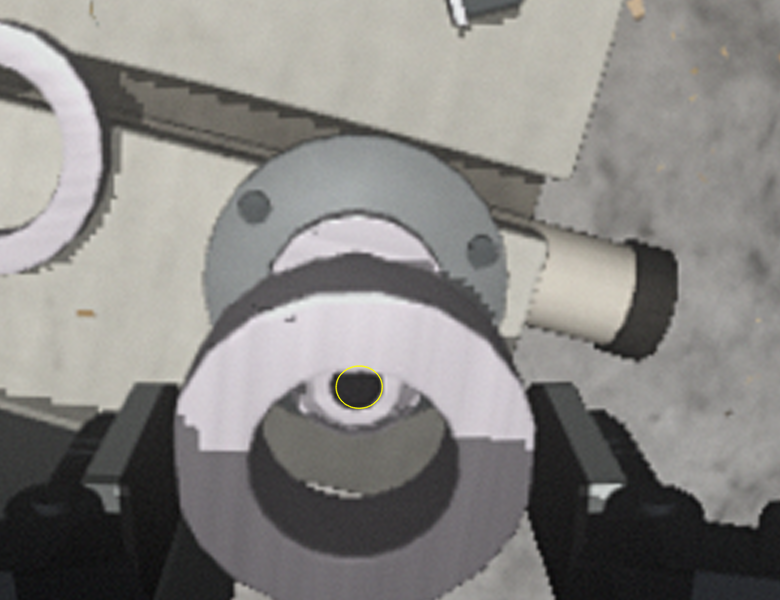

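View pics/i_scene.png

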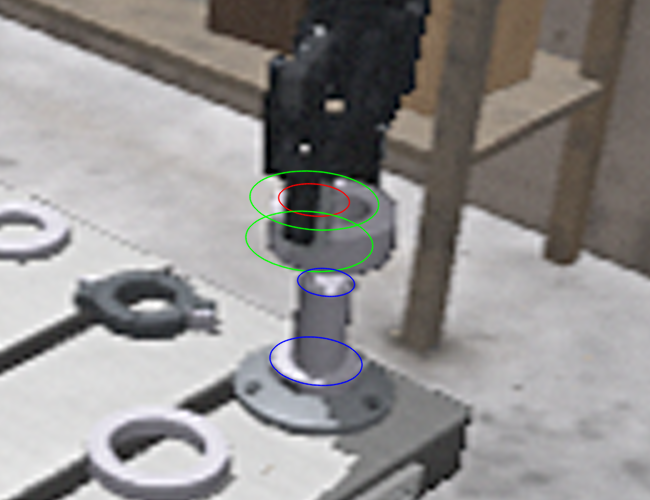

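Call:
send_rows(translation=[[0.5,0.4,8],[0,0,8],[0,0,8],[0,0,8],[0,0,0]], dr=[[0,0,0],[0,0,0],[0,0,0],[0,0,0],[0,0,0]], grip=[45,45,45,45,45])

```text
clock: 9.07
position: [376.2, -236.5, 59.5]
ee_rot: [1.0, 0.0, -0.001, -0.0]
contact_force: [0.5, 0.3, -2.4]
gripper_width: 56.7
```

Call:
send_rows(translation=[[0,0,8],[0,0,8],[0,0,6],[0,0,2],[0,0,0]], dr=[[0,0,0],[0,0,0],[0,0,0],[0,0,0],[0,0,0]], grip=[45,45,45,45,45])

```text
clock: 9.7
position: [376.8, -236.7, 36.2]
ee_rot: [1.0, 0.0, -0.0, -0.0]
contact_force: [-0.2, 0.4, -2.7]
gripper_width: 57.0
```

Run:
```python
from h import *
s,c,im=snap("wrist");T=s['position'];print(T,s['contact_force'])
cv2.imwrite("pics/j.png",im)
s,c,im=snap('side');uv=proj(c,[[375,-236.5,50]],False)[0].astype(int)
cv2.imwrite("pics/j_side.png",cv2.resize(im[uv[1]-50:uv[1]+50,uv[0]-65:uv[0]+65],None,fx=5,fy=5))
```

```text
[ 376.76111345 -236.66363753   36.1736448 ] [-0.15590348  0.3864735  -2.72383368]
```

View pics/j.png

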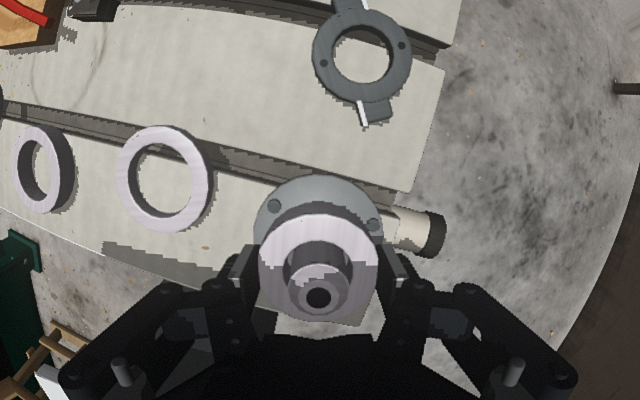

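View pics/j_side.png

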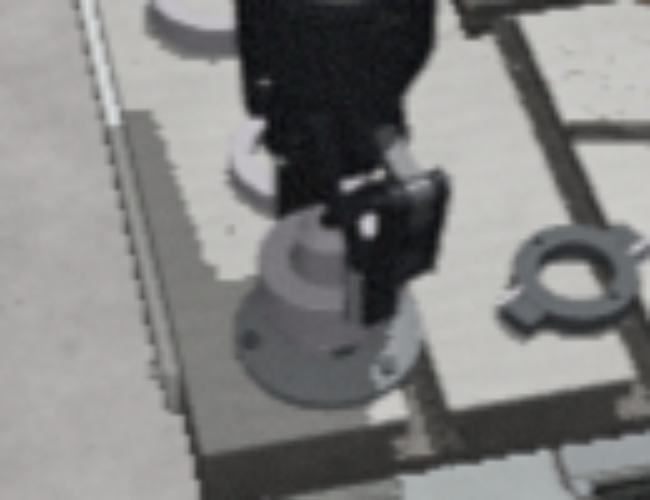

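Ring is on the shaft with no side force; lower until contact.

Call:
send_rows(translation=[[0,0,2],[0,0,2],[0,0,1],[0,0,1],[0,0,0]], dr=[[0,0,0],[0,0,0],[0,0,0],[0,0,0],[0,0,0]], grip=[45,45,45,45,45])

```text
clock: 10.42
position: [376.7, -236.6, 30.2]
ee_rot: [1.0, 0.0, -0.0, -0.0]
contact_force: [0.2, 0.5, -1.5]
gripper_width: 56.5
```

Call:
send_rows(translation=[[0,0,1],[0,0,1],[0,0,0],[0,0,0],[0,0,0]], dr=[[0,0,0],[0,0,0],[0,0,0],[0,0,0],[0,0,0]], grip=[45,45,45,45,45])

```text
clock: 11.05
position: [376.9, -236.7, 29.0]
ee_rot: [1.0, 0.001, 0.0, 0.0]
contact_force: [-2.0, 1.8, 5.2]
gripper_width: 56.7
```

Call:
send_rows(translation=[[0,0,1],[0,0,0.5],[0,0,0],[0,0,0],[0,0,0]], dr=[[0,0,0],[0,0,0],[0,0,0],[0,0,0],[0,0,0]], grip=[45,45,45,45,45])

```text
clock: 11.68
position: [376.9, -236.7, 28.9]
ee_rot: [1.0, 0.001, 0.0, 0.0]
contact_force: [-5.3, 4.2, 18.7]
gripper_width: 56.7
```

Call:
send_rows(translation=[[0,0,0],[0,0,0],[0,0,0],[0,0,0],[0,0,0]], dr=[[0,0,0],[0,0,0],[0,0,0],[0,0,0],[0,0,0]], grip=[57,60,64,70,74])

```text
clock: 12.3
position: [376.8, -236.7, 26.6]
ee_rot: [1.0, 0.0, -0.0, -0.0]
contact_force: [0.0, -0.4, -0.5]
gripper_width: 74.2
```

Run:
```python
from h import *
s,c,im=snap("wrist");T=s['position'];print(T,s['contact_force'],s['gripper_width'])
p,q=fit(im,c,True,(375,-236.5),42,[(16.5,-1),(30,1)]);print(p,q)
cv2.imwrite("pics/k.png",draw(im,c,[(*p,42,30,(0,255,0))],True))
```

```text
[ 376.81435628 -236.68460445   26.63339096] [ 0.0188377  -0.37625751 -0.46693086] 74.21251177165844
[ 374.71830648 -236.91403007] 26.052982194056643
```

View pics/k.png

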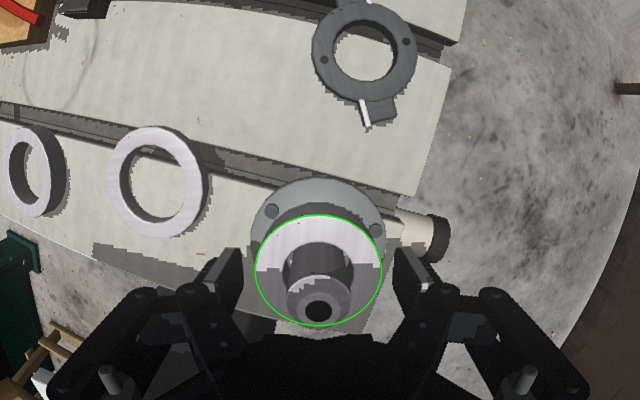

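Call:
send_rows(translation=[[0,0,-20],[0,0,-40],[0,0,-40],[0,0,-20],[35,12,0]], dr=[[0,0,0],[0,0,0],[0,0,0],[0,0,0],[0,0,0]], grip=[85,85,85,85,85])

```text
clock: 12.98
position: [411.6, -248.5, 149.1]
ee_rot: [1.0, 0.0, 0.002, 0.0]
contact_force: [0.2, 1.3, -0.1]
gripper_width: 84.9
```

Call:
send_rows(translation=[[35,12,0],[0,0,0],[0,0,0],[0,0,0],[0,0,0]], dr=[[0,0,0],[0,0,0],[0,0,0],[0,0,0],[0,0,0]], grip=[85,85,85,85,85])

```text
clock: 13.6
position: [446.2, -260.4, 147.0]
ee_rot: [1.0, 0.0, 0.0, -0.0]
contact_force: [-0.0, 0.1, 0.2]
gripper_width: 85.0
```

Run:
```python
from h import *
s,c,im=snap("wrist");T=s['position'];print(T)
places(["cutter_center"],"wrist")
for r in ([(28,-1)],[(16.5,1)]): print(fit(im,c,True,(480,-261),12,r,12))
p,q=fit(im,c,True,(480,-261),12,[(28,-1),(16.5,1)],10);print(p,q)
cv2.imwrite("pics/l.png",draw(im,c,[(*p,12,28,(0,255,0)),(*p,12,16.5,(0,0,255)),(*p,12,39,(255,0,0))],True,2)[0:600,300:1100])
```

```text
[ 446.22564387 -260.41737657  146.99563014]
cutter_center [([480.8, -259.6, 2.1], 0.91)]
(array([ 483.84029262, -260.7730771 ]), np.float64(17.425043322489184))
(array([ 483.11626567, -261.0260209 ]), np.float64(11.579612730902006))
[ 483.13258817 -261.05785785] 28.537211509761796
```

View pics/l.png

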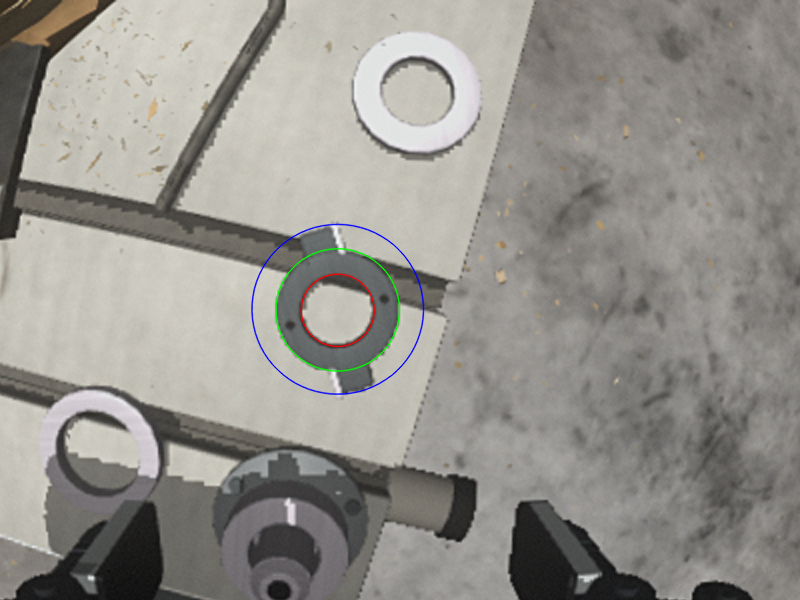

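Call:
send_rows(translation=[[19,0.4,0],[18,0.3,40],[0,0,40],[0,0,25],[0,0,12]], dr=[[0,0,0],[0,0,0],[0,0,-7.5],[0,0,-7.5],[0,0,0]], grip=[85,85,75,66,66])

```text
clock: 14.32
position: [483.1, -261.1, 28.5]
ee_rot: [0.991, 0.13, -0.001, -0.0]
contact_force: [-0.8, 0.0, -0.5]
gripper_width: 65.8
```

Run:
```python
from h import *
s,c,im=snap("wrist");s,c,im=snap("wrist");T=s['position'];print(T,s['gripper_width'])
p,q=fit(im,c,True,(483,-261),12,[(28,-1),(16.5,1)],6);print(p,q)
cv2.imwrite("pics/m.png",draw(im,c,[(*p,12,28,(0,255,0)),(*p,12,16.5,(0,0,255))],True,2)[200:800,240:1040])
```

```text
[ 482.6805529  -260.91758787   27.73142594] 66.05880329304138
[ 485.9141391  -260.11777752] 19.158099195190744
```

View pics/m.png

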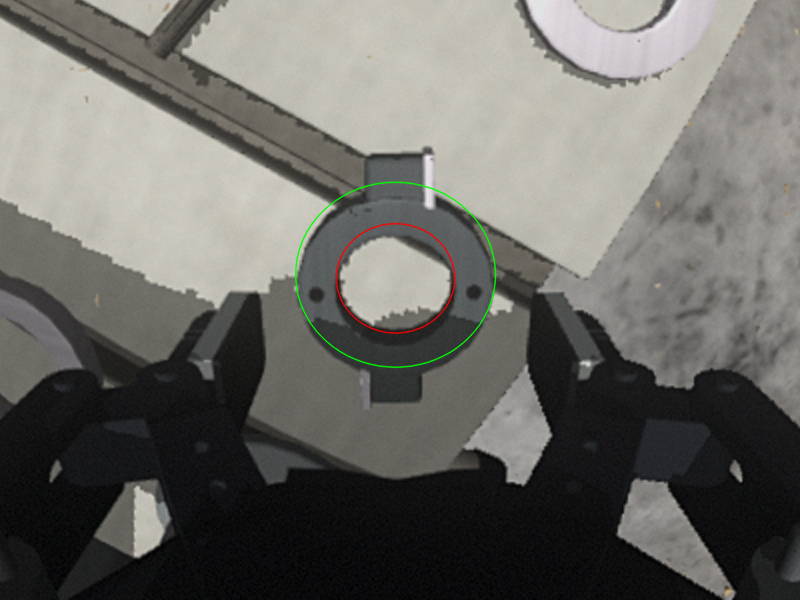

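Call:
send_rows(translation=[[0,0,10],[0,0,8],[0,0,6],[0,0,3],[0,0,0]], dr=[[0,0,0],[0,0,0],[0,0,0],[0,0,0],[0,0,0]], grip=[66,66,66,66,66])

```text
clock: 15.05
position: [483.8, -261.3, 2.7]
ee_rot: [0.991, 0.131, -0.0, -0.0]
contact_force: [0.7, 0.6, -0.5]
gripper_width: 65.9
```

Run:
```python
from h import *
s,c,im=snap("wrist");T=s['position'];print(T,s['contact_force'])
cv2.imwrite("pics/n.png",cv2.resize(im,None,fx=2,fy=2)[200:800,240:1040])
s,c,im=snap('side');uv=proj(c,[[483,-261,10]],False)[0].astype(int)
cv2.imwrite("pics/n_side.png",cv2.resize(im[uv[1]-50:uv[1]+50,uv[0]-65:uv[0]+65],None,fx=5,fy=5,interpolation=cv2.INTER_CUBIC))
```

```text
[ 483.75414172 -261.26683328    2.66338126] [ 0.73305192  0.59215843 -0.47955945]
```

View pics/n.png

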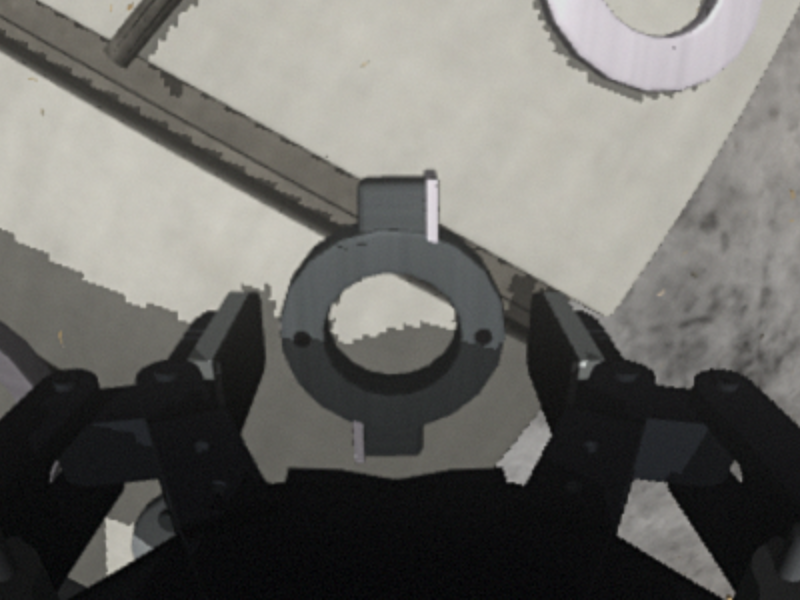

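View pics/n_side.png

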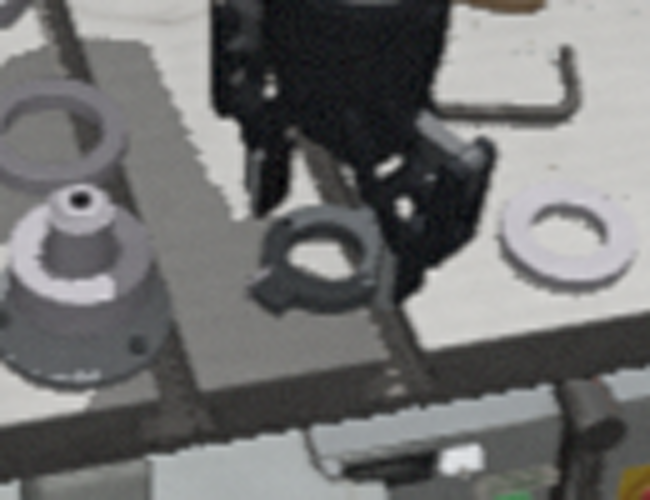

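Call:
send_rows(translation=[[0,0,2],[0,0,2],[0,0,1],[0,0,1],[0,0,0]], dr=[[0,0,0],[0,0,0],[0,0,0],[0,0,0],[0,0,0]], grip=[66,66,66,66,66])

```text
clock: 15.78
position: [483.7, -261.3, -3.3]
ee_rot: [0.991, 0.131, -0.0, -0.0]
contact_force: [0.4, -0.1, -0.8]
gripper_width: 65.7
```

Call:
send_rows(translation=[[0,0,1],[0,0,1],[0,0,1],[0,0,0],[0,0,0]], dr=[[0,0,0],[0,0,0],[0,0,0],[0,0,0],[0,0,0]], grip=[66,66,66,66,66])

```text
clock: 16.4
position: [483.8, -261.3, -6.2]
ee_rot: [0.991, 0.131, 0.0, 0.0]
contact_force: [0.6, 0.9, -0.5]
gripper_width: 66.1
```

Call:
send_rows(translation=[[0,0,1],[0,0,0],[0,0,1],[0,0,0],[0,0,0]], dr=[[0,0,0],[0,0,0],[0,0,0],[0,0,0],[0,0,0]], grip=[66,66,66,66,66])

```text
clock: 17.02
position: [484.0, -261.3, -6.6]
ee_rot: [0.991, 0.131, 0.0, 0.0]
contact_force: [-1.8, 1.8, 11.3]
gripper_width: 65.9
```

Call:
send_rows(translation=[[0,0,-3],[0,0,-3.4],[0,0,0],[0,0,0],[0,0,0]], dr=[[0,0,0],[0,0,0],[0,0,0],[0,0,0],[0,0,0]], grip=[66,66,66,66,66])

```text
clock: 17.65
position: [483.7, -261.3, -2.0]
ee_rot: [0.991, 0.131, -0.0, -0.0]
contact_force: [0.3, -0.1, 0.2]
gripper_width: 65.7
```

Call:
send_rows(translation=[[0,0,0],[0,0,0],[0,0,0],[0,0,0],[0,0,0]], dr=[[0,0,0],[0,0,0],[0,0,0],[0,0,0],[0,0,0]], grip=[60,50,42,42,42])

```text
clock: 18.27
position: [483.9, -261.3, -1.4]
ee_rot: [0.991, 0.131, 0.0, 0.0]
contact_force: [-0.6, 0.7, 5.5]
gripper_width: 52.8
```

Call:
send_rows(translation=[[0,0,-3],[0,0,-6],[0,0,-12],[0,0,-20],[0,0,0]], dr=[[0,0,0],[0,0,0],[0,0,0],[0,0,0],[0,0,0]], grip=[42,42,42,42,42])

```text
clock: 18.9
position: [485.3, -261.6, 41.1]
ee_rot: [0.991, 0.131, 0.002, 0.001]
contact_force: [0.5, 1.0, -2.3]
gripper_width: 52.7
```

Run:
```python
from h import *
s,c,im=snap("wrist");T=s['position'];print(T,s['contact_force'],s['gripper_width'])
cv2.imwrite("pics/o.png",cv2.resize(im,None,fx=2,fy=2)[200:800,240:1040])
s,c,im=snap('side');uv=proj(c,[[483,-261,50]],False)[0].astype(int)
cv2.imwrite("pics/o_side.png",cv2.resize(im[uv[1]-50:uv[1]+50,uv[0]-65:uv[0]+65],None,fx=5,fy=5,interpolation=cv2.INTER_CUBIC))
```

```text
[ 485.27051888 -261.61955095   41.10331595] [ 0.48680573  0.9757855  -2.29449689] 52.710078299726334
```

View pics/o.png

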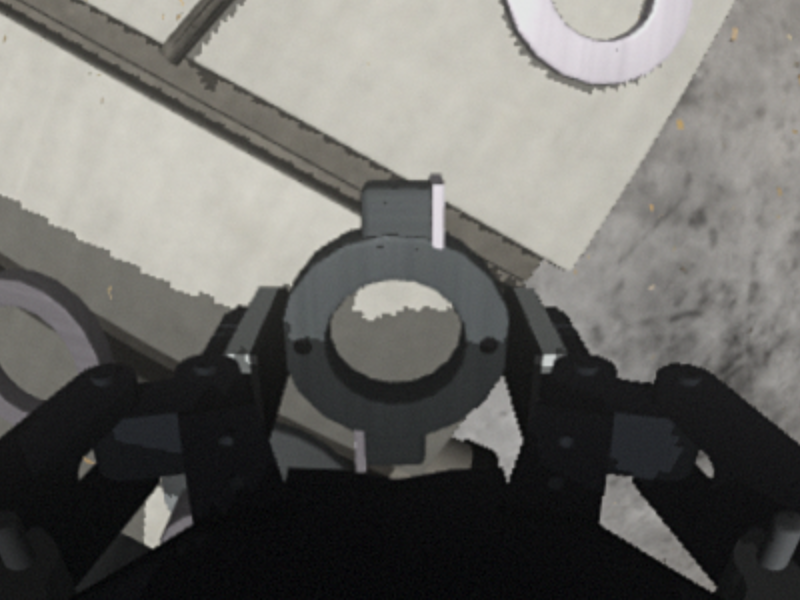

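View pics/o_side.png

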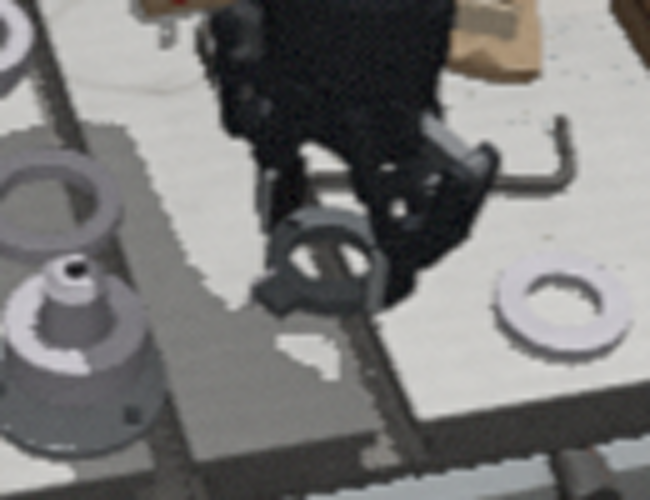

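Call:
send_rows(translation=[[0,0,-30],[0,0,-40],[0,0,-30],[0,0,0],[-30,-5,0]], dr=[[0,0,0],[0,0,0],[0,0,7.5],[0,0,7.5],[0,0,0]], grip=[42,42,42,42,42])

```text
clock: 19.62
position: [454.6, -256.3, 138.6]
ee_rot: [1.0, 0.0, 0.0, -0.0]
contact_force: [-1.0, 0.6, -2.4]
gripper_width: 53.0
```

Call:
send_rows(translation=[[-35,-5,0],[-35,-5,0],[-35,-5,0],[-20,-5,0],[0,0,0]], dr=[[0,0,0],[0,0,0],[0,0,0],[0,0,0],[0,0,0]], grip=[42,42,42,42,42])

```text
clock: 20.25
position: [326.8, -235.9, 138.6]
ee_rot: [1.0, 0.0, -0.001, -0.0]
contact_force: [0.3, -0.1, -3.1]
gripper_width: 52.7
```

Run:
```python
from h import *
s,c,im=snap("wrist");s,c,im=snap("wrist");T=s['position'];print(T,s['ee_rot'],s['contact_force'],s['gripper_width'])
zt=T[2]+13.4
p,q=fit(im,c,True,T[:2],zt,[(16.5,1)]);print('cutter',p,q,p-T[:2])
p2,q=fit(im,c,True,T[:2],zt,[(28,-1)]);print('cutter outer',p2,q)
a,q=fit(im,c,True,(375,-236.7),42,[(30,1)],5);print('ring',a,q)
cs=[(*p,zt,16.5,(0,0,255)),(*p,zt,28,(0,255,0)),(*a,42,30,(255,0,0)),(375,-236.5,70,8.5,(0,255,255)),(375,-236.5,65,13.5,(0,255,255))]
cv2.imwrite("pics/p.png",draw(im,c,cs,True,3)[350:950,600:1380])
```

```text
[ 328.3736509  -236.32282315  138.98945173] [ 9.99999916e-01  3.97850290e-04 -1.00576725e-04 -2.37995229e-05] [-0.15109903 -0.58212676 -1.70362315] 52.413429719093244
cutter [ 336.02295067 -228.75043787] 9.758469571791359 [7.64929977 7.57238528]
cutter outer [ 319.44006475 -244.3621873 ] 8.529561257212483
ring [ 376.  -236.7] 25.0
```

View pics/p.png

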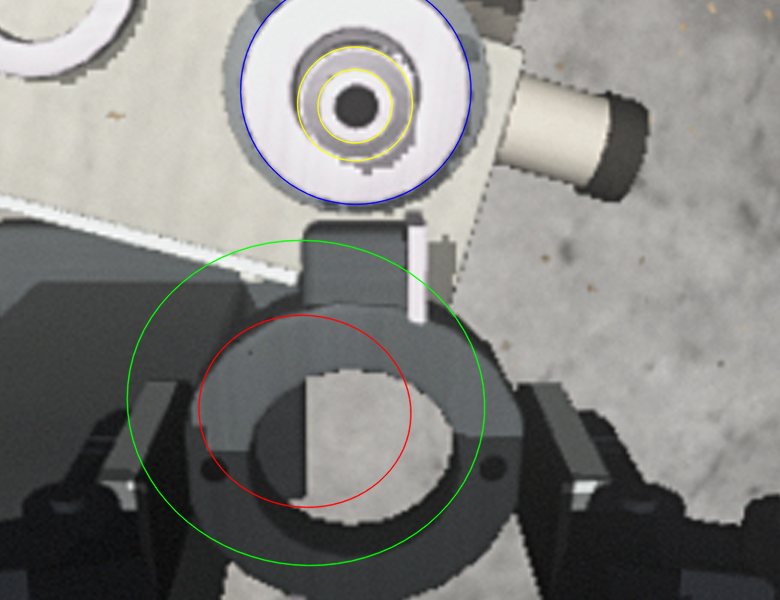

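Run:
```python
from h import *
s=arm.read_state();c=arm.camera_info("wrist");T=s['position'];zt=T[2]+13.4;print(T)
p=onplane(c,(317.8-.3,272.7-.3),zt,True);print(p,p-T)
im=cv2.imread('pics/p.png')
for r,z in((16.5,zt),(28,zt),(16.5,zt-12)):
  uv=(proj(c,circ(p[0],p[1],z,r),True)+.5)*3-.5-[600,350]
  cv2.polylines(im,[np.round(uv).astype(int)],True,(0,255,255),1)
cv2.imwrite('pics/p2.png',im)
```

```text
[ 329.2397847  -236.54418671  139.14186509]
[ 327.59854735 -236.64073494  152.54186509] [-1.64123735 -0.09654823 13.4       ]
```

View pics/p2.png

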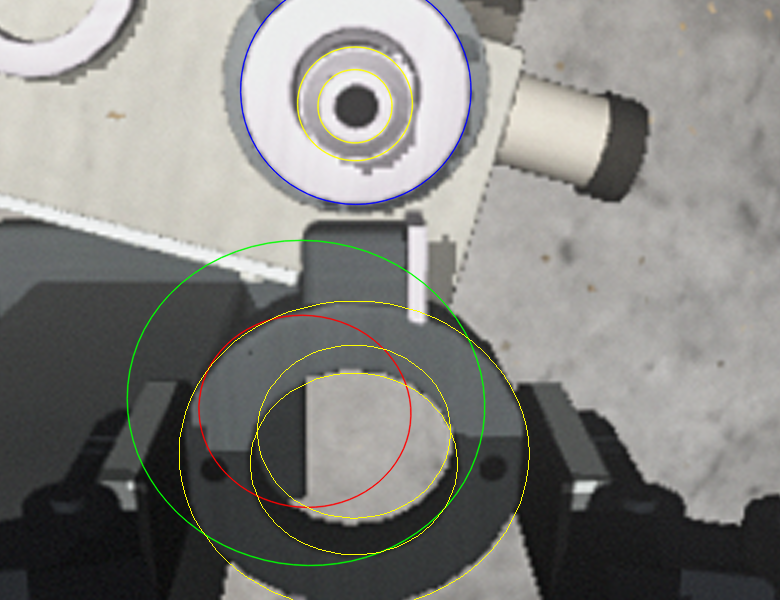

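Call:
send_rows(translation=[[12,0,0],[12,0,5],[12,0,15],[11.4,0,18],[0,0,15]], dr=[[0,0,0],[0,0,0],[0,0,0],[0,0,0],[0,0,0]], grip=[42,42,42,42,42])

```text
clock: 20.98
position: [378.3, -236.4, 85.0]
ee_rot: [1.0, 0.001, -0.0, 0.0]
contact_force: [-0.0, -0.1, -2.0]
gripper_width: 52.6
```

Run:
```python
from h import *
for i in range(4): s,c,im=snap("wrist")
T=s['position'];print(T,s['contact_force'])
h,q=fit(im,c,True,(375,-236.5),70,[(4.5,-1)],4);print('hole',h,q)
p=T[:2]+[-1.6,-.1];zt=T[2]+13.4
cs=[(*p,zt,16.5,(0,0,255)),(*p,zt,28,(0,255,0)),(*p,zt-12,16.5,(0,0,255)),(375,-236.5,70,8.5,(0,255,255)),(375,-236.5,70,4.5,(0,255,255)),(375,-236.5,65,13.5,(0,255,255))]
cv2.imwrite("pics/q.png",draw(im,c,cs,True,3)[350:950,600:1380])
```

```text
[ 376.47123718 -236.22529624   85.06624595] [ 0.47165321 -0.36574612 -1.71562868]
hole [ 374.  -237.5] 25.0
```

View pics/q.png

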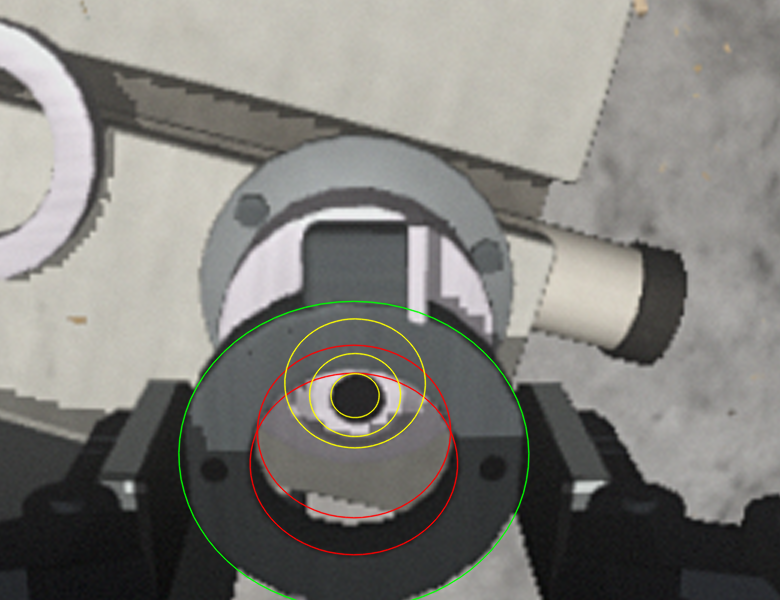

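Call:
send_rows(translation=[[0,0,8],[0,0,8],[0,0,8],[0,0,8],[0,0,5]], dr=[[0,0,0],[0,0,0],[0,0,0],[0,0,0],[0,0,0]], grip=[42,42,42,42,42])

```text
clock: 21.8
position: [376.0, -236.3, 48.6]
ee_rot: [1.0, 0.0, -0.0, -0.0]
contact_force: [-0.5, 0.2, -2.0]
gripper_width: 53.1
```

Call:
send_rows(translation=[[0,0,2],[0,0,2],[0,0,1],[0,0,1],[0,0,0]], dr=[[0,0,0],[0,0,0],[0,0,0],[0,0,0],[0,0,0]], grip=[42,42,42,42,42])

```text
clock: 22.42
position: [376.2, -236.4, 43.2]
ee_rot: [1.0, 0.0, 0.0, 0.0]
contact_force: [0.1, 0.3, -2.6]
gripper_width: 52.7
```

Call:
send_rows(translation=[[0,0,1],[0,0,1],[0,0,0.5],[0,0,0],[0,0,0]], dr=[[0,0,0],[0,0,0],[0,0,0],[0,0,0],[0,0,0]], grip=[42,42,42,42,42])

```text
clock: 23.05
position: [376.2, -236.3, 40.7]
ee_rot: [1.0, 0.0, 0.0, 0.0]
contact_force: [0.1, -0.0, -1.6]
gripper_width: 53.0
```

Call:
send_rows(translation=[[0,0,0.5],[0,0,0.5],[0,0,0],[0,0,0],[0,0,0]], dr=[[0,0,0],[0,0,0],[0,0,0],[0,0,0],[0,0,0]], grip=[42,42,42,42,42])

```text
clock: 23.68
position: [376.2, -236.4, 40.6]
ee_rot: [1.0, 0.001, 0.0, 0.0]
contact_force: [-1.7, 1.2, 7.1]
gripper_width: 52.7
```

Contact at 40.6, as predicted. Press slightly, release.

Call:
send_rows(translation=[[0,0,0.7],[0,0,0],[0,0,0],[0,0,0],[0,0,0]], dr=[[0,0,0],[0,0,0],[0,0,0],[0,0,0],[0,0,0]], grip=[42,42,54,57,60])

```text
clock: 24.3
position: [376.4, -236.4, 39.1]
ee_rot: [1.0, 0.0, 0.0, 0.0]
contact_force: [-0.6, -0.2, 0.3]
gripper_width: 60.0
```

Call:
send_rows(translation=[[0,0,0],[0,0,0],[0,0,-5],[0,0,-20],[0,0,-35]], dr=[[0,0,0],[0,0,0],[0,0,0],[0,0,0],[0,0,0]], grip=[65,75,80,85,85])

```text
clock: 24.92
position: [375.3, -236.2, 99.0]
ee_rot: [1.0, 0.0, -0.002, -0.0]
contact_force: [1.5, 0.3, 0.3]
gripper_width: 85.0
```

Run:
```python
from h import *
s,c,im=snap("wrist");T=s['position'];print(T,s['contact_force'],s['gripper_width'])
cv2.imwrite("pics/r.png",im)
s,c,im=snap('side');uv=proj(c,[[375,-236,50]],False)[0].astype(int)
cv2.imwrite("pics/r_side.png",cv2.resize(im[uv[1]-50:uv[1]+50,uv[0]-65:uv[0]+65],None,fx=5,fy=5,interpolation=cv2.INTER_CUBIC))
```

```text
[ 375.28495275 -236.15220119   99.01147714] [1.53538035 0.33727975 0.29835832] 85.02843561726681
```

View pics/r.png

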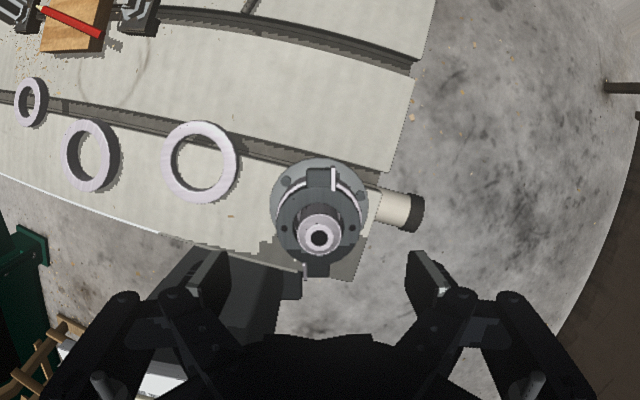

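View pics/r_side.png

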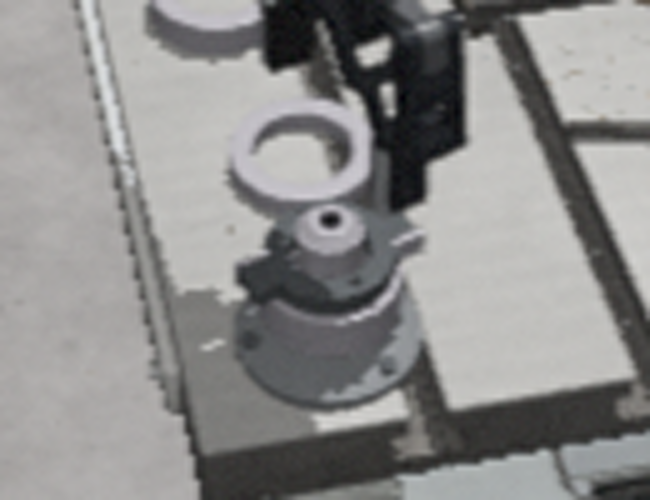

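Call:
send_rows(translation=[[0,0,-25],[5,-10,-20],[15,-43,0],[15,-43,0],[15,-43,0]], dr=[[0,0,0],[0,0,0],[0,0,0],[0,0,0],[0,0,0]], grip=[85,85,85,85,85])

```text
clock: 25.65
position: [426.1, -96.0, 143.9]
ee_rot: [1.0, 0.0, -0.0, -0.0]
contact_force: [1.9, -1.2, 0.5]
gripper_width: 84.8
```

Call:
send_rows(translation=[[15,-43,0],[15,-43,0],[18,-43,0],[18,-35,30],[0,0,30]], dr=[[0,0,0],[0,0,0],[0,0,0],[0,0,0],[0,0,0]], grip=[85,85,85,85,85])

```text
clock: 26.28
position: [493.4, 69.2, 83.2]
ee_rot: [1.0, 0.002, 0.001, -0.0]
contact_force: [1.2, 0.5, 0.5]
gripper_width: 85.2
```

Run:
```python
from h import *
for i in range(3):s,c,im=snap("wrist")
T=s['position'];print(T,s['contact_force'],s['gripper_width'])
p,q=fit(im,c,True,(490,67),14,[(16.5,-1),(27,1)],6);print(p,q,p-T[:2])
cv2.imwrite("pics/s.png",draw(im,c,[(*p,14,27,(0,255,0)),(*p,14,16.5,(0,0,255))],True))
```

```text
[489.28879526  66.29751162  80.68920972] [-0.14900064  0.3380765  -0.70448961] 85.09604240438057
[490.22405293  67.25265251] 39.284013184789444 [0.93525767 0.95514089]
```

View pics/s.png

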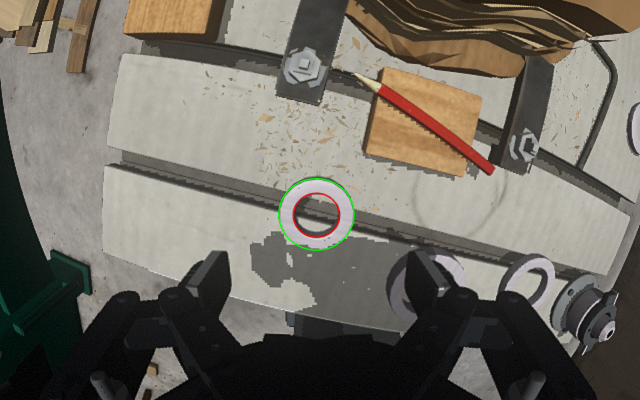

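Call:
send_rows(translation=[[1.8,-0.9,25],[0,0,25],[0,0,18],[0,0,10],[0,0,4]], dr=[[0,0,0],[0,0,0],[0,0,0],[0,0,0],[0,0,0]], grip=[85,75,68,66,66])

```text
clock: 27.05
position: [494.2, 67.6, 2.5]
ee_rot: [1.0, 0.0, 0.001, -0.0]
contact_force: [0.3, -0.3, 0.1]
gripper_width: 66.2
```

Call:
send_rows(translation=[[0,0,0],[0,0,0],[0,0,0],[0,0,0],[0,0,0]], dr=[[0,0,0],[0,0,0],[0,0,0],[0,0,0],[0,0,0]], grip=[62,50,40,40,40])

```text
clock: 27.68
position: [494.3, 67.7, 3.6]
ee_rot: [1.0, 0.0, 0.001, -0.0]
contact_force: [-0.9, -1.6, 7.5]
gripper_width: 51.0
```

Run:
```python
from h import *
s,c,im=snap("wrist")
T=s['position'];print(T,s['contact_force'],s['gripper_width'])
p,q=fit(im,c,True,(490,67),14,[(16.5,-1),(27,1)],6);print(p,q,p-T[:2])
```

```text
[494.25511978  67.72912091   3.59319354] [-0.90864718 -1.56981677  7.45028552] 50.98153544644927
[488.81622227  67.60856039] 39.61710157799715 [-5.43889751 -0.12056053]
```

Call:
send_rows(translation=[[0,0,0],[0,0,0],[0,0,0],[-3.6,0,0],[0,0,4]], dr=[[0,0,0],[0,0,0],[0,0,0],[0,0,0],[0,0,0]], grip=[54,60,66,66,66])

```text
clock: 28.35
position: [489.9, 67.7, -2.0]
ee_rot: [1.0, 0.0, 0.0, -0.0]
contact_force: [-0.3, -0.9, 0.4]
gripper_width: 65.9
```

Call:
send_rows(translation=[[0,0,0],[0,0,0],[0,0,0],[0,0,0],[0,0,0]], dr=[[0,0,0],[0,0,0],[0,0,0],[0,0,0],[0,0,0]], grip=[66,62,50,40,40])

```text
clock: 28.98
position: [490.3, 67.8, -1.3]
ee_rot: [1.0, 0.001, 0.0, -0.0]
contact_force: [-1.1, -0.4, 5.3]
gripper_width: 51.7
```

Run:
```python
from h import *
s,c,im=snap("wrist")
T=s['position'];print(T,s['contact_force'],s['gripper_width'])
p,q=fit(im,c,True,(490,67),14,[(16.5,-1),(27,1)],6);print(p,q,p-T[:2])
cv2.imwrite("pics/t.png",draw(im,c,[(*p,14,27,(0,255,0)),(*p,14,16.5,(0,0,255))],True))
```

```text
[490.29832374  67.75085472  -1.25643245] [-1.06734904 -0.36141092  5.31043674] 51.679831517838196
[488.82965135  67.93965277] 40.09426993110728 [-1.46867239  0.18879805]
```

View pics/t.png

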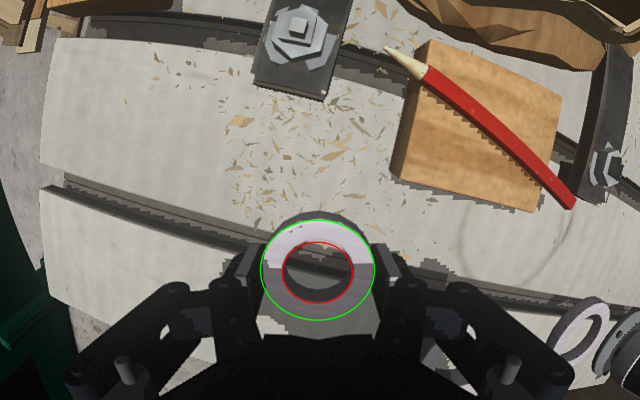

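Call:
send_rows(translation=[[0,0,-5],[0,0,-20],[0,0,-45],[0,0,-50],[0,0,-20]], dr=[[0,0,0],[0,0,0],[0,0,0],[0,0,0],[0,0,0]], grip=[40,40,40,40,40])

```text
clock: 29.65
position: [491.2, 68.1, 141.1]
ee_rot: [1.0, 0.001, 0.002, -0.001]
contact_force: [-0.5, 0.1, -1.8]
gripper_width: 51.4
```

Call:
send_rows(translation=[[-8,20,0],[-16,42,0],[-17,45,0],[-17,45,0],[-17,45,0]], dr=[[0,0,0],[0,0,0],[0,0,0],[0,0,0],[0,0,0]], grip=[40,40,40,40,40])

```text
clock: 30.28
position: [412.6, -131.2, 136.7]
ee_rot: [1.0, 0.0, -0.002, -0.0]
contact_force: [1.4, 0.1, -1.4]
gripper_width: 51.9
```

Call:
send_rows(translation=[[-16,45,0],[-13,35,0],[-10,27,0],[0,0,15],[0,0,15]], dr=[[0,0,0],[0,0,0],[0,0,0],[0,0,0],[0,0,0]], grip=[40,40,40,40,40])

```text
clock: 30.9
position: [373.9, -236.9, 106.4]
ee_rot: [1.0, -0.001, -0.002, -0.001]
contact_force: [0.2, 0.2, -2.3]
gripper_width: 51.8
```

Run:
```python
from h import *
for i in range(4):s,c,im=snap("wrist")
T=s['position'];print(T,s['contact_force'],s['gripper_width'])
zt=T[2]+15.3
p,q=fit(im,c,True,T[:2]+[-1.5,.2],zt,[(16.5,-1),(27,1)],6);print(p,q,p-T[:2])
A=(375,-236.5)
cv2.imwrite("pics/u.png",draw(im,c,[(*p,zt,27,(0,255,0)),(*p,zt,16.5,(0,0,255)),(*p,zt-14,16.5,(0,0,255)),(*A,70,4.5,(0,255,255)),(*A,70,8.5,(0,255,255))],True,3)[350:950,600:1380])
```

```text
[ 374.10294152 -236.44748526  106.48730976] [ 0.68378076 -1.73018769 -0.96723385] 51.75491180346092
[ 372.48568225 -236.56410237] 37.80989236956209 [-1.61725927 -0.1166171 ]
```

View pics/u.png

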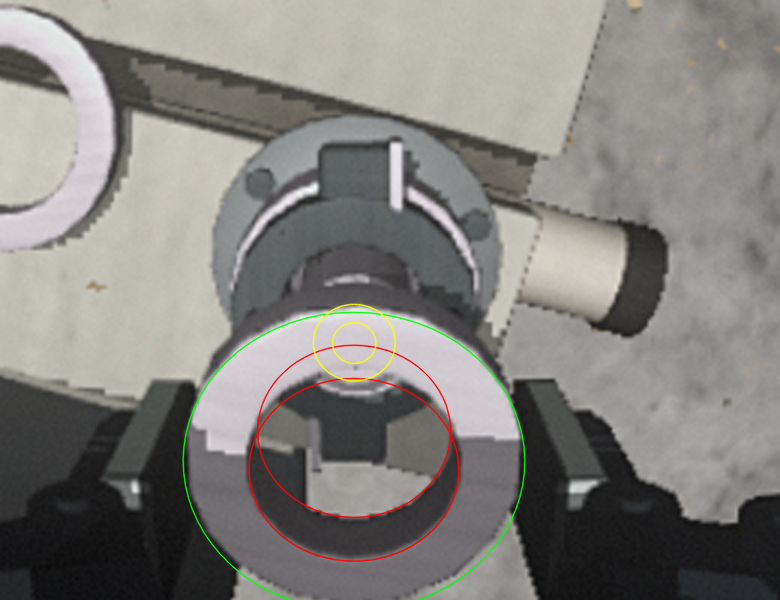

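Call:
send_rows(translation=[[2.4,0,10],[0,0,10],[0,0,5],[0,0,0],[0,0,0]], dr=[[0,0,0],[0,0,0],[0,0,0],[0,0,0],[0,0,0]], grip=[40,40,40,40,40])

```text
clock: 31.72
position: [379.0, -236.5, 83.2]
ee_rot: [1.0, 0.001, 0.0, 0.0]
contact_force: [0.8, 0.5, -2.0]
gripper_width: 51.7
```

Run:
```python
from h import *
for i in range(3):s,c,im=snap("wrist")
T=s['position'];print(T,s['contact_force'],s['gripper_width'])
zt=T[2]+15.3
p,q=fit(im,c,True,T[:2]+[-1.5,.2],zt,[(16.5,-1),(27,1)],6);print(p,q,p-T[:2])
A=(375,-236.5)
cv2.imwrite("pics/v.png",draw(im,c,[(*p,zt,27,(0,255,0)),(*p,zt,16.5,(0,0,255)),(*p,zt-14,16.5,(0,0,255)),(*A,70,4.5,(0,255,255)),(*A,70,8.5,(0,255,255))],True,3)[350:950,600:1380])
```

```text
[ 379.05171117 -236.50734949   83.29435018] [-0.05250954 -0.06720996 -1.42471842] 51.95142880397077
[ 379.35611105 -236.66228399] 32.84613416875236 [ 0.30439988 -0.1549345 ]
```

View pics/v.png

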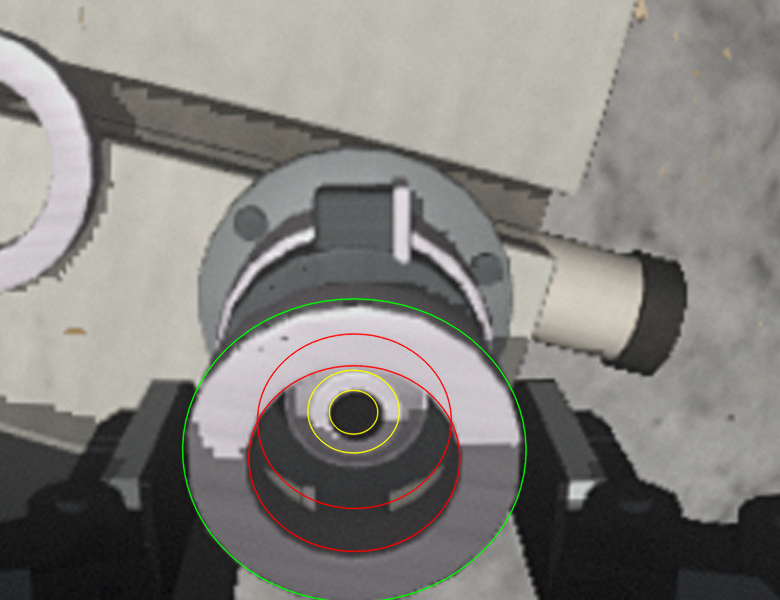

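Call:
send_rows(translation=[[-2.4,0,0],[0,0,0],[0,0,0],[0,0,3],[0,0,3]], dr=[[0,0,0],[0,0,0],[0,0,0],[0,0,0],[0,0,0]], grip=[40,40,40,40,40])

```text
clock: 32.5
position: [376.4, -236.4, 76.8]
ee_rot: [1.0, 0.0, -0.0, -0.0]
contact_force: [0.0, 1.2, -1.8]
gripper_width: 51.6
```

Run:
```python
from h import *
for i in range(2):s,c,im=snap("wrist")
T=s['position'];print(T,s['contact_force'],s['gripper_width'])
zt=T[2]+15.3;p=T[:2]+[-1.5,0]
A=(375,-236.5)
cv2.imwrite("pics/w.png",draw(im,c,[(*p,zt,27,(0,255,0)),(*p,zt,16.5,(0,0,255)),(*p,zt-14,16.5,(0,0,255)),(*A,70,4.5,(0,255,255)),(*A,70,8.5,(0,255,255))],True,3)[350:950,600:1380])
```

```text
[ 376.05788839 -236.32863583   76.38830233] [ 0.14990903  0.18304865 -2.40330539] 51.98365293250747
```

View pics/w.png

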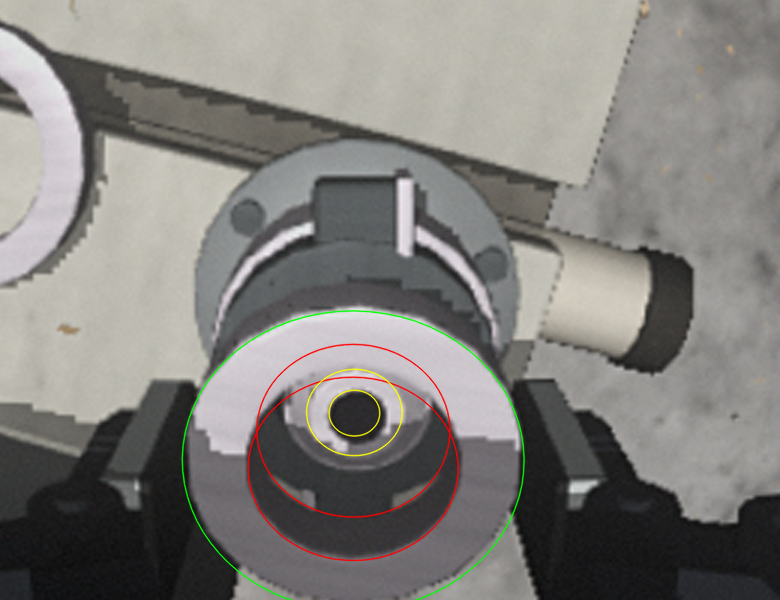

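Call:
send_rows(translation=[[0,0,6],[0,0,6],[0,0,5],[0,0,3],[0,0,0]], dr=[[0,0,0],[0,0,0],[0,0,0],[0,0,0],[0,0,0]], grip=[40,40,40,40,40])

```text
clock: 33.22
position: [376.3, -236.4, 56.7]
ee_rot: [1.0, 0.0, -0.0, -0.0]
contact_force: [-0.0, -0.2, -1.6]
gripper_width: 51.8
```

Call:
send_rows(translation=[[0,0,1],[0,0,1],[0,0,1],[0,0,0.5],[0,0,0]], dr=[[0,0,0],[0,0,0],[0,0,0],[0,0,0],[0,0,0]], grip=[40,40,40,40,40])

```text
clock: 33.85
position: [376.4, -236.5, 53.5]
ee_rot: [1.0, 0.0, -0.0, -0.0]
contact_force: [-0.5, -0.2, -0.8]
gripper_width: 51.7
```

Call:
send_rows(translation=[[0,0,0.5],[0,0,0.5],[0,0,0.5],[0,0,0],[0,0,0]], dr=[[0,0,0],[0,0,0],[0,0,0],[0,0,0],[0,0,0]], grip=[40,40,40,40,40])

```text
clock: 34.48
position: [376.5, -236.5, 52.7]
ee_rot: [1.0, 0.001, 0.0, 0.0]
contact_force: [-1.4, 1.4, 5.7]
gripper_width: 51.8
```

Call:
send_rows(translation=[[0,0,0.5],[0,0,0],[0,0,0],[0,0,0],[0,0,0]], dr=[[0,0,0],[0,0,0],[0,0,0],[0,0,0],[0,0,0]], grip=[40,40,40,40,40])

```text
clock: 35.1
position: [376.5, -236.5, 52.7]
ee_rot: [1.0, 0.001, 0.0, 0.0]
contact_force: [-1.5, 2.5, 10.2]
gripper_width: 51.6
```

Call:
send_rows(translation=[[0,0,0],[0,0,0],[0,0,0],[0,0,0],[0,0,0]], dr=[[0,0,0],[0,0,0],[0,0,0],[0,0,0],[0,0,0]], grip=[52,55,60,66,75])

```text
clock: 35.72
position: [376.4, -236.5, 51.4]
ee_rot: [1.0, 0.0, -0.0, -0.0]
contact_force: [-0.5, 0.8, -0.6]
gripper_width: 75.1
```

Call:
send_rows(translation=[[0,0,-5],[0,0,-20],[0,0,-30],[0,0,-30],[20,6,0]], dr=[[0,0,0],[0,0,0],[0,0,0],[0,0,0],[0,0,0]], grip=[80,85,85,85,85])

```text
clock: 36.35
position: [397.3, -242.7, 139.5]
ee_rot: [1.0, 0.001, 0.003, 0.001]
contact_force: [0.6, 0.7, 0.1]
gripper_width: 84.8
```

Run:
```python
from h import *
s,c,im=snap("wrist");T=s['position'];print(T,s['contact_force'],s['gripper_width'])
cv2.imwrite("pics/x.png",im)
s,c,im=snap('side');uv=proj(c,[[375,-236,50]],False)[0].astype(int)
cv2.imwrite("pics/x_side.png",cv2.resize(im[uv[1]-50:uv[1]+50,uv[0]-65:uv[0]+65],None,fx=5,fy=5,interpolation=cv2.INTER_CUBIC))
```

```text
[ 397.26871752 -242.73152604  139.46203019] [0.62704241 0.70027506 0.07138019] 84.77932839295958
```

View pics/x.png

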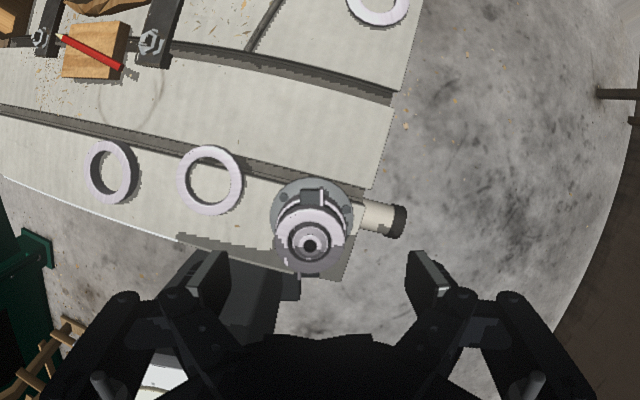

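View pics/x_side.png

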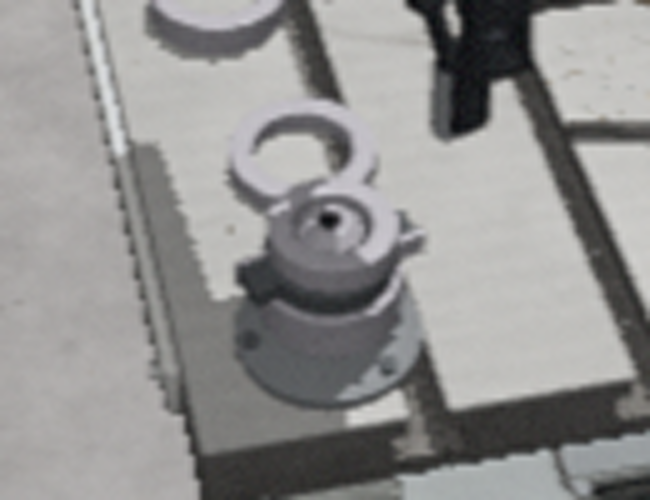

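Call:
send_rows(translation=[[35,11,0],[40,12,0],[40,12,0],[40,12,0],[36,10.5,15]], dr=[[0,0,0],[0,0,0],[0,0,0],[0,0,0],[0,0,0]], grip=[85,85,85,85,85])

```text
clock: 37.08
position: [588.7, -300.2, 121.9]
ee_rot: [1.0, 0.0, 0.001, 0.0]
contact_force: [-0.2, 0.6, 0.3]
gripper_width: 85.1
```

Call:
send_rows(translation=[[0,0,30],[0,0,20],[0,0,0],[0,0,0],[0,0,0]], dr=[[0,0,0],[0,0,0],[0,0,0],[0,0,0],[0,0,0]], grip=[85,85,85,80,75])

```text
clock: 37.7
position: [588.0, -299.9, 72.9]
ee_rot: [1.0, 0.001, 0.001, 0.0]
contact_force: [-0.1, 0.4, 0.6]
gripper_width: 75.1
```

Run:
```python
from h import *
for i in range(2):s,c,im=snap("wrist")
T=s['position'];print(T,s['contact_force'],s['gripper_width'])
p,q=fit(im,c,True,(586,-300),8,[(16.5,-1),(30,1)],6);print(p,q,p-T[:2])
cv2.imwrite("pics/y.png",draw(im,c,[(*p,8,30,(0,255,0)),(*p,8,16.5,(0,0,255))],True))
```

```text
[ 587.94234272 -299.90275007   72.8426824 ] [-0.23754122 -0.10947783  0.27380774] 74.84314789092323
[ 584.64444042 -297.31418999] 26.91001904678017 [-3.2979023   2.58856008]
```

View pics/y.png

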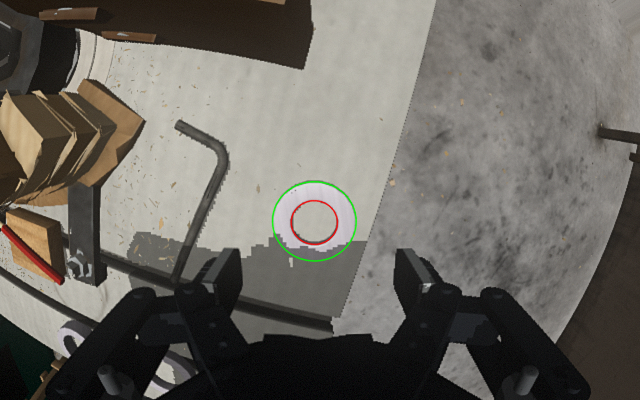

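Call:
send_rows(translation=[[-1.8,-2.6,20],[0,0,25],[0,0,15],[0,0,8],[0,0,0]], dr=[[0,0,0],[0,0,0],[0,0,0],[0,0,0],[0,0,0]], grip=[75,72,70,70,70])

```text
clock: 38.42
position: [585.7, -297.2, 3.4]
ee_rot: [1.0, 0.0, -0.0, 0.0]
contact_force: [-0.2, -0.4, -0.3]
gripper_width: 69.9
```

Run:
```python
from h import *
for i in range(2):s,c,im=snap("wrist")
T=s['position'];print(T,s['contact_force'],s['gripper_width'])
p,q=fit(im,c,True,(585,-298),8,[(16.5,-1),(30,1)],6);print(p,q,p-T[:2])
cv2.imwrite("pics/z.png",draw(im,c,[(*p,8,30,(0,255,0)),(*p,8,16.5,(0,0,255))],True))
```

```text
[ 586.07213005 -297.36358069    3.9470982 ] [ 0.23435404 -0.0888848  -0.2017854 ] 70.1029908923528
[ 584.39787537 -297.31008113] 26.53543111215666 [-1.67425468  0.05349955]
```

View pics/z.png

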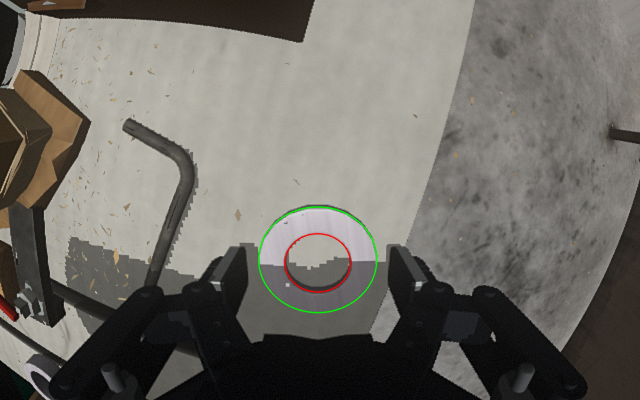

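Aligned. Lower to about −3.5 and close.

Call:
send_rows(translation=[[0,0,3],[0,0,2.5],[0,0,1.5],[0,0,0],[0,0,0]], dr=[[0,0,0],[0,0,0],[0,0,0],[0,0,0],[0,0,0]], grip=[68,66,66,66,66])

```text
clock: 39.15
position: [585.7, -297.2, -3.4]
ee_rot: [1.0, 0.0, 0.0, 0.0]
contact_force: [-1.0, 0.3, -0.6]
gripper_width: 66.0
```

Call:
send_rows(translation=[[0,0,0],[0,0,0],[0,0,0],[0,0,0],[0,0,0]], dr=[[0,0,0],[0,0,0],[0,0,0],[0,0,0],[0,0,0]], grip=[62,55,48,45,45])

```text
clock: 39.78
position: [586.1, -297.4, -2.4]
ee_rot: [1.0, 0.001, 0.001, 0.0]
contact_force: [-0.7, -0.1, 4.9]
gripper_width: 56.8
```

Call:
send_rows(translation=[[0,0,-3],[0,0,-5],[0,0,-12],[0,0,-20],[0,0,0]], dr=[[0,0,0],[0,0,0],[0,0,0],[0,0,0],[0,0,0]], grip=[45,45,45,45,45])

```text
clock: 40.4
position: [587.2, -297.6, 38.8]
ee_rot: [1.0, 0.001, 0.002, 0.001]
contact_force: [-0.3, 0.3, -1.7]
gripper_width: 56.3
```

Run:
```python
from h import *
for i in range(2):s,c,im=snap("wrist")
T=s['position'];print(T,s['contact_force'],s['gripper_width'])
zt=T[2]+10.8
p,q=fit(im,c,True,T[:2]+[-1.5,0],zt,[(16.5,-1),(30,1)],5);print(p,q,p-T[:2])
cv2.imwrite("pics/aa.png",draw(im,c,[(*p,zt,30,(0,255,0)),(*p,zt,16.5,(0,0,255))],True,2)[200:800,240:1040])
```

```text
[ 586.19105399 -297.23306766   37.4647709 ] [ 0.36232739 -0.21664875 -0.6878844 ] 56.836907944637026
[ 584.8697277  -297.34535616] 33.94747519306238 [-1.32132629 -0.1122885 ]
```

View pics/aa.png

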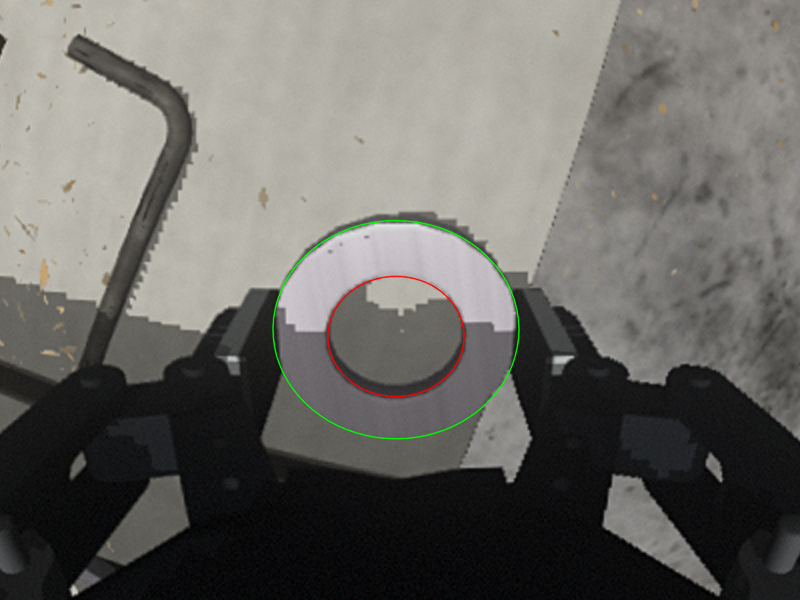

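Call:
send_rows(translation=[[0,0,-30],[0,0,-40],[0,0,-20],[-15,-4,0],[-30,-9,0]], dr=[[0,0,0],[0,0,0],[0,0,0],[0,0,0],[0,0,0]], grip=[45,45,45,45,45])

```text
clock: 41.12
position: [540.3, -284.0, 125.4]
ee_rot: [1.0, 0.0, -0.0, -0.0]
contact_force: [-0.1, -0.7, -1.0]
gripper_width: 56.5
```

Call:
send_rows(translation=[[-40,-12,0],[-40,-12,0],[-40,-12,0],[-30,-8,0],[-14.8,-3.7,0]], dr=[[0,0,0],[0,0,0],[0,0,0],[0,0,0],[0,0,0]], grip=[45,45,45,45,45])

```text
clock: 41.75
position: [373.9, -236.2, 126.1]
ee_rot: [1.0, 0.0, -0.001, -0.0]
contact_force: [0.4, 1.0, -0.8]
gripper_width: 56.7
```

Call:
send_rows(translation=[[0,0,15],[0,0,15],[0,0,5],[0,0,0],[0,0,0]], dr=[[0,0,0],[0,0,0],[0,0,0],[0,0,0],[0,0,0]], grip=[45,45,45,45,45])

```text
clock: 42.38
position: [376.4, -236.8, 91.9]
ee_rot: [1.0, 0.001, 0.0, 0.0]
contact_force: [-0.5, -0.3, -1.2]
gripper_width: 56.8
```

```bash
cat > chk.py <<'E'
import sys
from h import *
for i in range(2):s,c,im=snap("wrist")
T=s['position'];print(T,s['contact_force'],s['gripper_width'])
zt=T[2]+10.4
p,q=fit(im,c,True,T[:2]+[-1.4,0],zt,[(16.5,-1),(30,1)],4);print(p,q,p-T[:2])
p=T[:2]+[-1.4,-.1]
A=(375,-236.5)
cv2.imwrite(sys.argv[1],draw(im,c,[(*p,zt,30,(0,255,0)),(*p,zt,16.5,(0,0,255)),(*A,70,4.5,(0,255,255)),(*A,70,8.5,(0,255,255)),(*A,68,27,(255,255,0))],True,3)[350:950,600:1380])
E
python3 chk.py pics/bb.png
```

```text
[ 376.34247037 -236.79499586   91.95607086] [ 0.08083556 -0.93800995 -1.27093472] 56.79295096142583
[ 374.83975688 -236.91461291] 32.03202383227018 [-1.50271349 -0.11961706]
```

View pics/bb.png

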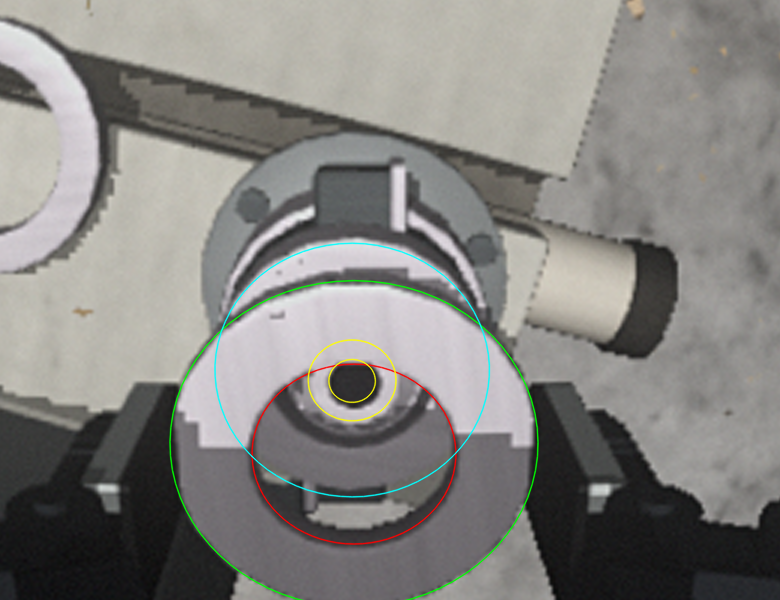

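Very well centred. Contact expected at TCP ≈ 65.6; lower from 92.

Call:
send_rows(translation=[[0,-0.3,6],[0,0,7],[0,0,6],[0,0,3],[0,0,0]], dr=[[0,0,0],[0,0,0],[0,0,0],[0,0,0],[0,0,0]], grip=[45,45,45,45,45])

```text
clock: 43.1
position: [375.6, -236.3, 69.2]
ee_rot: [1.0, 0.0, -0.0, -0.0]
contact_force: [-0.1, 0.1, 0.0]
gripper_width: 56.8
```

Call:
send_rows(translation=[[0,0,1],[0,0,1],[0,0,1],[0,0,0],[0,0,0]], dr=[[0,0,0],[0,0,0],[0,0,0],[0,0,0],[0,0,0]], grip=[45,45,45,45,45])

```text
clock: 43.72
position: [375.8, -236.4, 66.6]
ee_rot: [1.0, 0.0, 0.0, 0.0]
contact_force: [0.3, -0.6, -1.6]
gripper_width: 56.8
```

Call:
send_rows(translation=[[0,0,0.5],[0,0,0.5],[0,0,0.5],[0,0,0],[0,0,0]], dr=[[0,0,0],[0,0,0],[0,0,0],[0,0,0],[0,0,0]], grip=[45,45,45,45,45])

```text
clock: 44.35
position: [375.8, -236.4, 65.0]
ee_rot: [1.0, 0.0, -0.0, 0.0]
contact_force: [-0.5, 0.7, -0.3]
gripper_width: 56.7
```

```bash
python3 chk.py pics/cc.png
```

```text
[ 375.79745394 -236.35354576   65.03806988] [ 0.1881537  -0.18684332 -0.31662314] 56.67590201467347
[ 374.55193639 -236.38812503] 34.350930610118276 [-1.24551755 -0.03457927]
```

View pics/cc.png

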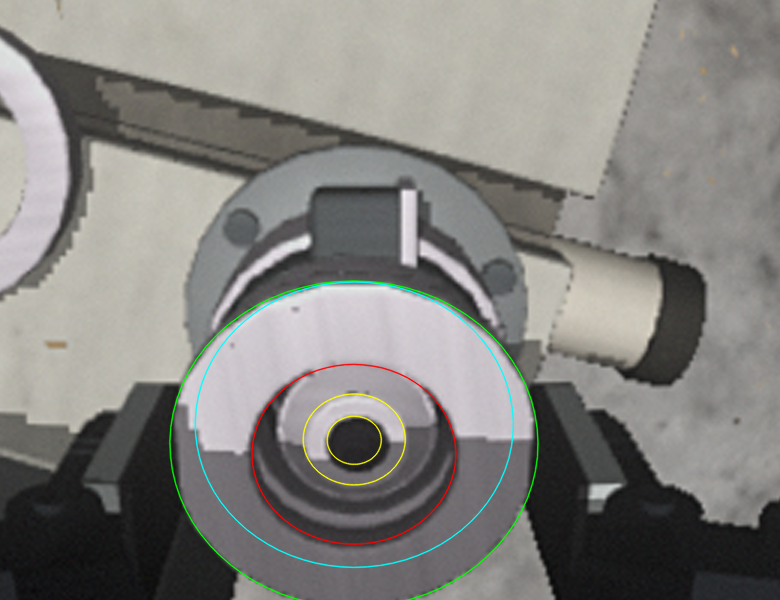

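Call:
send_rows(translation=[[0.4,0,0.4],[0,0,0.4],[0,0,0.4],[0,0,0],[0,0,0]], dr=[[0,0,0],[0,0,0],[0,0,0],[0,0,0],[0,0,0]], grip=[45,45,45,45,45])

```text
clock: 45.08
position: [376.3, -236.4, 64.5]
ee_rot: [1.0, 0.001, 0.0, 0.0]
contact_force: [-2.3, 1.4, 6.3]
gripper_width: 56.8
```

Call:
send_rows(translation=[[0,0,0.5],[0,0,0],[0,0,0],[0,0,0],[0,0,0]], dr=[[0,0,0],[0,0,0],[0,0,0],[0,0,0],[0,0,0]], grip=[45,45,57,60,63])

```text
clock: 45.7
position: [376.3, -236.4, 63.3]
ee_rot: [1.0, 0.0, 0.0, 0.0]
contact_force: [0.0, -0.3, 1.0]
gripper_width: 63.1
```

Call:
send_rows(translation=[[0,0,0],[0,0,0],[0,0,-5],[0,0,-20],[0,0,-30]], dr=[[0,0,0],[0,0,0],[0,0,0],[0,0,0],[0,0,0]], grip=[70,78,84,85,85])

```text
clock: 46.32
position: [375.6, -236.2, 118.6]
ee_rot: [1.0, 0.0, -0.001, -0.0]
contact_force: [-0.8, 0.5, 0.2]
gripper_width: 84.9
```

Call:
send_rows(translation=[[0,0,-30],[-5,-30,-20],[-5,-40,0],[0,-40,0],[0,0,0]], dr=[[0,0,0],[0,0,0],[0,0,0],[0,0,0],[0,0,0]], grip=[85,85,85,85,85])

```text
clock: 46.95
position: [366.1, -124.8, 168.9]
ee_rot: [1.0, 0.003, 0.001, -0.0]
contact_force: [0.2, -0.4, 0.6]
gripper_width: 85.0
```

Run:
```python
from h import *
for i in range(3):s,c,im=snap("wrist")
print(s['position'],s['contact_force'])
A=(375,-236.5)
p,q=fit(im,c,True,A,76,[(16.5,-1),(30,1)],4);print(p,q)
cv2.imwrite("pics/dd.png",draw(im,c,[(*p,76,30,(0,255,0))],True))
for n in('side','scene'):
  s,c,im=snap(n);uv=proj(c,[[375,-236,50]],False)[0].astype(int)
  p,q=fit(im,c,False,A,76,[(16.5,-1),(30,1)],4);print(n,p,q)
  cv2.imwrite(f"pics/dd_{n}.png",cv2.resize(im[uv[1]-50:uv[1]+50,uv[0]-65:uv[0]+65],None,fx=5,fy=5,interpolation=cv2.INTER_CUBIC))
  for k in('wlow','whigh'):
    p,q=fit(im,c,False,G[k],P[k][2],[(23,-1),(34,1)],6);print(n,k,p,q)
```

```text
[ 366.24148423 -126.19769263  168.66780642] [-0.09525621  0.0976332  -0.10532683]
[ 376.03402394 -236.31658224] 47.51746419621625
side [ 375.43529174 -236.83482467] 32.653748936707245
side wlow [ 412.8681749 -138.8290169] 16.47538892729101
side whigh [426.64342231 -25.41468782] 31.216456463172698
scene [ 375.31871729 -235.34684347] 37.90331258038138
scene wlow [ 412.81849813 -139.16727745] 31.56817113506453
scene whigh [425.01241377 -23.17759846] 32.58743671866783
```

View pics/dd.png

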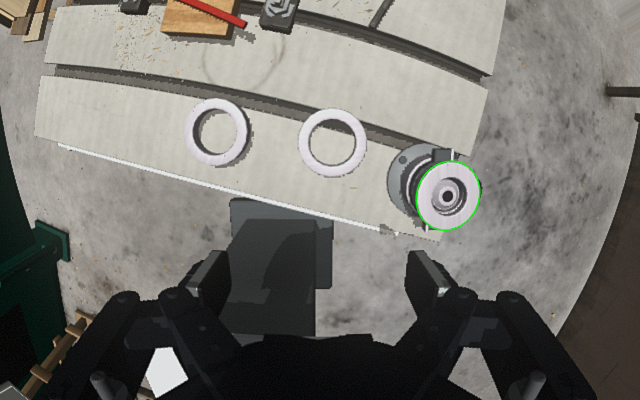

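View pics/dd_side.png

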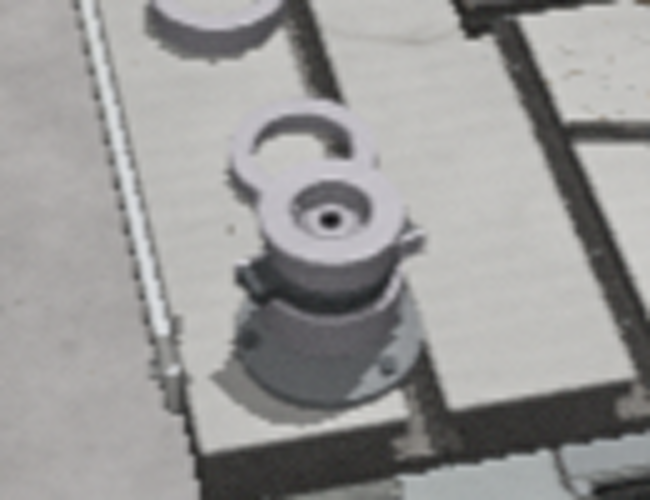

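View pics/dd_scene.png

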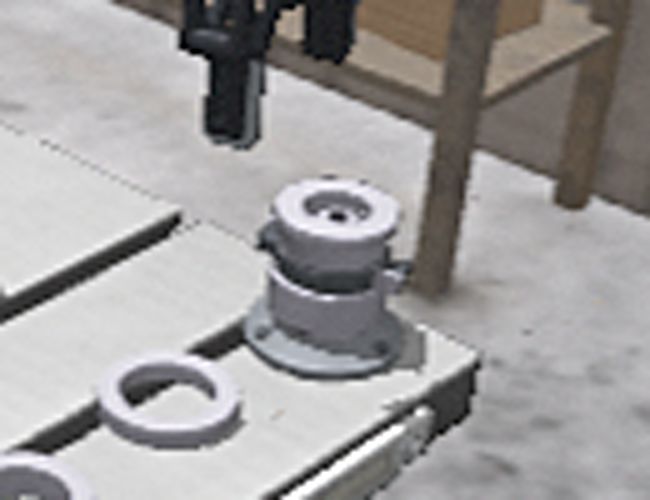

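The three views show the stack complete, concentric and flat. The wide rings have not moved and the gripper is clear.

```bash
python3 -c "
from bench import arm
print(arm.job_done())"
```

```text
the job is handed in; nothing more can be done
None
```

The arbor is made up in the order you asked: thick ring on the collar, then the grooving cutter, the middle ring, and the thin ring on top. I handed it in at about 47 s, well inside the 102 s limit. No verdict came back.

**Lowering:** Each part went down the shaft in the gripper until the wrist force showed contact, and only then did I release it. Side forces stayed at about 5 N or less throughout, and the highest force reading was about 19 N.

**Seating heights:** The cutter and the middle ring touched down within 0.1 mm of the height I had worked out, and the thick ring about level with it. The thin ring read about 1 mm low. I put that down to a small slip in the grip, and the final pictures show it lying flat.

**Last checks:** All three cameras placed the top ring within about 1.2 mm of the arbor axis at the full stack height. By the scene and side cameras, the two wide-bore rings are where they started, give or take about 1 mm. The gripper was open and clear of everything.

**What went less smoothly:**
- The middle ring needed a second grip, because the first was off-centre and shallow.
- Some automatic circle fits failed (dark cutter, arbor foot and tip, thick ring in the scene view), so there I measured from the picture or relied on the overlays.

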